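Clear and load the gauge turntable and index it for hand-over

TASK

Take the wooden wedge off the foam insert of the kit turntable and lay it flat on the bench clear of the table, and turn the table by its black handle to the loading index at the white tab, then press every setting gauge that lies on the bench into its own colour-floored foam pocket, right way round, until its plate is flush with the foam. When all are seated, turn the table with them to the hand-over index at the green tab and leave it there; do not disturb the tin, the trimmer or the marker.

Things in the scene. Friction and masses are not known exactly. Their poses are not given: they have to be found in the camera images.
- table_top (a joint): turntable angle, rad, growing clockwise seen from above: 0 = loading index (handle at the white tab), 1.571 = hand-over index (handle at the green tab). There a sprung ball drops between two rollers and pulls the last 0.02 rad or so; elsewhere the top stays where it is left. Stops at -0.25 and 1.82. Needs 1 N at the handle, about 5 N over a roller.
- table_axis (a point): point on the turntable's upright axis, 46 mm above the bench (height of the foam's upper face). The fixed grey base is a disc 264 mm across; its axes: -x towards the white tab, y towards the green tab. The turning aluminium disc is 244 mm across, upper face at 26 mm. Between x and y a plunger block 30 mm high stands 143 to 163 mm from the axis.
- handle (a point): the turntable's handle: upright round black post 20 mm thick, from 26 to 86 mm above the bench, 100 mm from the turntable's axis; this point is on its axis 20 mm below its top. It turns with the top; the foam's near end face is 34 mm from the post's axis.
- foam (a point): middle of the upper face of the dark foam insert, which turns with the table: 132 mm (x) by 192 mm (y), x pointing away from the handle. Four pockets 14 mm deep lie along x, 46 mm apart. A springy foam tongue in either end wall of a pocket, in line with the grip block, pinches the plate, so a gauge stays up 4 to 8 mm until its grip block is pushed down with 4 to 12 N.
- grip_red (a point): red gauge, 120 g, None if absent: aluminium plate 110 (x) by 34 (y) by 14 mm thick with a red grip block on top, 18 (x) by 22 (y) by 24 mm high. Axes of the gauge (z up), mm from the middle of the 110 x 34 outline: L-shaped plate: full-length bar y -17 to 5, foot x 25 to 55, y 5 to 17. This point: centre of the grip block, x 4, y -6, 26 above the underside, 12 above the plate.
- pocket_red (a point): where point grip_red lies, with the same axes, once that gauge is seated in its pocket, plate flush with the foam (12 mm below this point). The pocket, row middle at y -69 mm on the foam, red floor, has the gauge's outline 2 mm larger all round; turned end for end or in another's pocket a gauge does not go down.
- grip_yellow (a point): yellow gauge, 120 g, None if absent: aluminium plate 110 (x) by 34 (y) by 14 mm thick with a yellow grip block on top, 18 (x) by 22 (y) by 24 mm high. Axes of the gauge (z up), mm from the middle of the 110 x 34 outline: T-shaped plate: bar x -27 to 55, y -11 to 11, cross head x -55 to -27, y -17 to 17. This point: centre of the grip block, x -5, y 0, 26 above the underside, 12 above the plate.
- pocket_yellow (a point): where point grip_yellow lies, with the same axes, once that gauge is seated in its pocket, plate flush with the foam (12 mm below this point). The pocket, row middle at y -23 mm on the foam, yellow floor, has the gauge's outline 2 mm larger all round; turned end for end or in another's pocket a gauge does not go down.
- grip_blue (a point): blue gauge, 120 g, None if absent: aluminium plate 110 (x) by 34 (y) by 14 mm thick with a blue grip block on top, 18 (x) by 22 (y) by 24 mm high. Axes of the gauge (z up), mm from the middle of the 110 x 34 outline: L-shaped plate, the red one mirrored: full-length bar y -17 to 5, foot x -55 to -25, y 5 to 17. This point: centre of the grip block, x -4, y -6, 26 above the underside, 12 above the plate.
- pocket_blue (a point): where point grip_blue lies, with the same axes, once that gauge is seated in its pocket, plate flush with the foam (12 mm below this point). The pocket, row middle at y 23 mm on the foam, blue floor, has the gauge's outline 2 mm larger all round; turned end for end or in another's pocket a gauge does not go down.
- grip_green (a point): green gauge, 120 g, None if absent: aluminium plate 110 (x) by 34 (y) by 14 mm thick with a green grip block on top, 18 (x) by 22 (y) by 24 mm high. Axes of the gauge (z up), mm from the middle of the 110 x 34 outline: plate with middle lug: full-length bar y -17 to 5, lug x -15 to 15, y 5 to 17. This point: centre of the grip block, x 0, y -6, 26 above the underside, 12 above the plate.
- pocket_green (a point): where point grip_green lies, with the same axes, once that gauge is seated in its pocket, plate flush with the foam (12 mm below this point). The pocket, row middle at y 69 mm on the foam, green floor, has the gauge's outline 2 mm larger all round; turned end for end or in another's pocket a gauge does not go down.
- wedge_mid (a point): hardwood clamping wedge that starts lying across the foam insert: 30 mm wide (x), 85 mm long (y), 24 mm high at its thick end and tapering along y; this point is at its middle, 12 mm above its underside. On the bench, within 0.7 m of the robot's base and 45 degrees either side of straight ahead, there is nothing but the things listed here.
- marker_1: bystander: black marker pen 123 mm long, lying on the bench
- rivet_tin: bystander: low round green tin 65 mm across, 27 mm high
- trim_tool: bystander: navy and grey battery trimmer, 143 mm long, 30 mm high, lying on the bench in front

How it is judged:
On the way, in this order (a step that is already met when the one before it is completed fails the run):
1. the turntable is at the loading index (white tab) (value of joint table_top between -0.06 and 0.06 rad and velocity of joint table_top between -0.05 and 0.05 rad/s), for 0.2 s.
2. every gauge present is seated flush in its pocket, with the table still at the loading index (value of joint table_top between -0.06 and 0.06 rad and horizontal distance between grip_red and pocket_red below 0.0045 m and z of grip_red in the frame of pocket_red between -0.002 and 0.002 m and angle between the x axis of grip_red and the x axis of pocket_red, either way round below 0.08 rad and angle between each of grip_red, grip_yellow, grip_blue, grip_green's own z axis and vertical below 0.06 rad and horizontal distance between grip_yellow and pocket_yellow below 0.0045 m and z of grip_yellow in the frame of pocket_yellow between -0.002 and 0.002 m and angle between the x axis of grip_yellow and the x axis of pocket_yellow, either way round below 0.08 rad and horizontal distance between grip_blue and pocket_blue below 0.0045 m and z of grip_blue in the frame of pocket_blue between -0.002 and 0.002 m and angle between the x axis of grip_blue and the x axis of pocket_blue, either way round below 0.08 rad and horizontal distance between grip_green and pocket_green below 0.0045 m and z of grip_green in the frame of pocket_green between -0.002 and 0.002 m and angle between the x axis of grip_green and the x axis of pocket_green, either way round below 0.08 rad), for 0.2 s.
At the end, for the whole second after the job is handed in: The turntable rests at the hand-over index (1.571 rad, within 0.06) and every gauge present is seated in its own pocket: within 4.5 mm sideways, 2 mm in height, 0.08 rad in heading and 0.06 rad of level. The wedge lies on the bench (its middle below 22 mm), at least 145 mm from the turntable's axis (value of joint table_top between 1.5108 and 1.6308 rad and velocity of joint table_top between -0.05 and 0.05 rad/s and horizontal distance between grip_red and pocket_red below 0.0045 m and z of grip_red in the frame of pocket_red between -0.002 and 0.002 m and angle between the x axis of grip_red and the x axis of pocket_red, either way round below 0.08 rad and angle between each of grip_red, grip_yellow, grip_blue, grip_green's own z axis and vertical below 0.06 rad and horizontal distance between grip_yellow and pocket_yellow below 0.0045 m and z of grip_yellow in the frame of pocket_yellow between -0.002 and 0.002 m and angle between the x axis of grip_yellow and the x axis of pocket_yellow, either way round below 0.08 rad and horizontal distance between grip_blue and pocket_blue below 0.0045 m and z of grip_blue in the frame of pocket_blue between -0.002 and 0.002 m and angle between the x axis of grip_blue and the x axis of pocket_blue, either way round below 0.08 rad and horizontal distance between grip_green and pocket_green below 0.0045 m and z of grip_green in the frame of pocket_green between -0.002 and 0.002 m and angle between the x axis of grip_green and the x axis of pocket_green, either way round below 0.08 rad and horizontal distance between wedge_mid and table_axis above 0.145 m and height (world z) of wedge_mid below 0.022 m); the robot touches nothing.
It fails at once if the marker is pushed more than 30 mm (distance of marker_1 from where it was at the start of the episode above 0.03 m).
It fails at once if the tin is pushed more than 30 mm (distance of rivet_tin from where it was at the start of the episode above 0.03 m).
It fails at once if the trimmer is pushed more than 30 mm (distance of trim_tool from where it was at the start of the episode above 0.03 m).
Of gauge_red, gauge_yellow, gauge_blue, gauge_green only 3 to 4 are there at a start; the rules pass over those that are not, and their reading is None.
At some moment in a run one of gauge_red, gauge_yellow, gauge_blue, gauge_green may be knocked a few centimetres aside while the robot is not near it.
Once in a run the grip may slacken for a moment while it holds something.
It also fails if it takes over 210 s, if anything falls off the work surface, if the arm or the gripper's body presses on something with over 40 N, if the wrist force passes 120 N, or if a joint passes its speed limit or range.

ROBOT

A 6-joint arm with a two-finger parallel gripper is mounted at the origin on a cart in front of the work surface, level with it; the furniture and walls round the work are solid. World frame = base frame: x ahead of the robot, y to its left, z up, the work surface at z = 0. Lengths are in m, angles in rad, forces in N, time in s.
With the tool pointing down it reaches from about 0.3 to 0.775 m from the base axis. Payload 14.6 kg.
Tool frame: the origin (TCP) lies on the centre line of the jaws, within the pads' length; the fingertips stand 19 mm ahead of it and the grasp point (between the pads) is the TCP (ctrl.tip_reach is the distance from the TCP to the fingertips, in m); x points along the fingers, y is the direction in which the jaws open and shut, and the axes are right-handed (so a half turn about x gives the same grasp; the last joint's range is limited). The gripper opens to 94 mm and grips with 3 to 60 N. Pads are 16 mm wide; open, the fingers measure 119 mm over their backs; the gripper's body (75 mm by 177 mm) begins 78 mm behind the grasp point.
Start: joints at [1.153, 0.3, 1.521, -0, 1.321, -0.067], TCP at [0.189, 0.516, 0.224] pointing down, gripper open.
Joint ranges: [-3.03, 3.03], [-0.79, 2.21], [0.23, 2.52], [-1.04, 4.18], [0, 3.07], [-2.55, 2.55]. Speed limits (rad/s): [2.22, 2.22, 2.57, 3.14, 3.14, 3.14].

INTERFACE

Orientations are given as [roll, pitch, yaw] about the fixed x, y, z axes, in that order (R = Rz(yaw) Ry(pitch) Rx(roll)).
In Python, from station import ctrl, optics, models gives the robot as it stands. The module is installed in compiled form; this text tells all that it offers.
- The arm moves only by the tool arm_command, never from a script. Its argument "deltas" is a list of rows, each an object with "translation": the shift along the tool's x, y, z in units of 25 mm (1.0 is 25 mm), a list of three; "turn": the turn, a rotation vector about the tool's x, y, z in units of 5 degrees (1.0 is 5 degrees), a list of three. In form: [{"translation": [x, y, z], "turn": [rx, ry, rz]}, ...]. A call has 1 to 12 rows; each row is the pose to reach, as a shift and turn from the pose commanded when the call began, along the tool's axes at that moment; what a row does not reach only later rows make up. A row lasts 1/12 s, in which the tool goes at most 41.7 mm and 7.16 degrees, less where a joint would pass 70% of its speed; a pose out of reach is approached as far as the arm can. A call with a gripper value outside its range is refused whole. "gripper" is the finger opening in mm, from 0 to 94, set as the call begins (left out, the last holds). The fingers move at their own pace and stop on an object; "force" is the grip in N (left out, the last holds). Time passes only in rows, so rows that repeat a pose let the fingers close. It gives the time, the measured TCP pose, the force and the opening at its end, in the units of the state.
- ctrl.get_obs(): the state, without advancing time (a new reading comes with each control period).
- optics.camera(name): name is "scene" or "side" or "wrist"; returns the picture (420x560x3 uint8, red, green, blue); there is no depth.
- optics.get_calibration(name): a dict with "K" (3x3 intrinsics, pixels), "origin" and "orientation" of the camera in the world. Camera axes: x right, y down, z forward; pixel columns grow to the right and rows downward; lengths in m; the calibration is good to about 2 mm. A picture is of the moment at which its call begins: read the wrist's pose just before it. get_calibration takes no time and is no camera call; for the wrist camera it gives the pose at the moment of the call.
- ctrl.hand_in(): hands the job in, once; it reports no verdict.
Trained networks look in the newest picture that a camera, given by its name, has taken for a name from the list of things; names that differ only in an ending like _2 or _b are one class to them, and where a whole thing is asked for, a point or a joint stands for the part that bears it (a point fixed in the world has none). Each returns a list of dicts, best first, with "score" (0 to 1); they miss things now and then, are a little off and sometimes report something else, mostly with a low value. They report only what shows in the picture. A call takes as long as a camera call.
- models.look_for(target, camera): "box" ([left, top, right, bottom] in pixels, round what is visible of it).
- models.cut_out(target, camera): "pixels" (420x560 bool, what is visible of it) and "box" ([left, top, right, bottom] in pixels, round what is visible of it).
- models.mark_of(target, camera): "at" ([column, row] in pixels: a listed point, or the origin of a listed thing).
The state is a dict: "time_s": time; "qpos": joint angles; "joint_vel": joint speeds; "tau": joint torques, N m; "ee_pos": TCP position; "eef_rot": TCP orientation; "force": force on the tool from outside, world axes, zero at the start; "moment": the same for the moment, N m; "grip_width": finger opening in m.
Only numpy, scipy, OpenCV 4.12 (cv2) and the standard library are available. Lean on these libraries where they do the work, as an engineer would, in place of code of your own. Each camera call takes 0.05 s, during which the arm holds its last target.

## Working session

There is one attempt and no reset: what is moved stays moved. The work goes in short steps, Python scripts to look and compute and a tool call to move; the robot and the scene stay as the last step left them, time stands still between calls to the robot, and variables do not carry over. Pictures are saved under pics/ and viewed, and the job is handed in when it is done.

Besides the shell and the picture viewer there is one more tool, called after ">>>" as a command line: name --argument value ..., lists and objects as JSON in quotes. arm_command: Moves the arm, as the interface text tells. Its arguments: {"type":"object","properties":{"deltas":{"type":"array"},"gripper":{"type":"number"},"force":{"type":"number"}},"required":["deltas"]}

```bash
mkdir -p pics; cat > h.py <<'E'
import numpy as np, cv2
from station import ctrl, optics, models
from scipy.spatial.transform import Rotation as R
def snap(n,f):
    im=optics.camera(n); cv2.imwrite('pics/'+f,im[:,:,::-1]); return im
def cal(n):
    c=optics.get_calibration(n); K=np.array(c['K']);o=np.array(c['origin']);r=np.array(c['orientation'])
    if r.shape!=(3,3): r=R.from_euler('xyz',r).as_matrix()
    return K,o,r
def ray(n,uv,z,c=None):
    K,o,r=c or cal(n); d=r@np.linalg.solve(K,np.array([uv[0],uv[1],1.])); return o+d*(z-o[2])/d[2]
def proj(n,p,c=None):
    K,o,r=c or cal(n); q=K@(r.T@(np.array(p)-o)); return q[:2]/q[2]
E
python3 - <<'E'
from h import *
print(ctrl.get_obs()); 
for n in ['scene','side','wrist']:
    snap(n,f'a_{n}.png'); c=optics.get_calibration(n); print(n,c)
E
```

```text
{'time_s': 0.0, 'qpos': array([ 1.15338605e+00,  3.00474935e-01,  1.52159307e+00,  7.99118810e-06,
        1.32072752e+00, -6.66224356e-02]), 'joint_vel': array([ 1.76208410e-04, -4.30721751e-04, -3.05464068e-05,  4.29043963e-04,
        9.61792531e-04, -6.13178742e-04]), 'tau': array([ 1.77947327e-04, -5.31790280e+01, -3.52749324e+01,  7.08754733e-02,
        2.42581952e-02, -9.21481796e-05]), 'ee_pos': array([0.18891058, 0.51627009, 0.22387915]), 'eef_rot': array([-1.64385348,  1.56959343, -1.9946433 ]), 'force': array([-0.56500751, -0.03010668,  0.21188633]), 'moment': array([0.00305501, 0.03245964, 0.04174709]), 'grip_width': 0.09431781203764142}
scene {'K': array([[502.70411032,   0.        , 277.45227478],
       [  0.        , 502.70411032, 211.75257331],
       [  0.        ,   0.        ,   1.        ]]), 'origin': array([-0.01539394, -0.75446862,  0.70082147]), 'orientation': array([-2.35120633,  0.01004435, -0.80655238])}
side {'K': array([[511.67665058,   0.        , 282.7583643 ],
       [  0.        , 511.67665058, 202.02753027],
       [  0.        ,   0.        ,   1.        ]]), 'origin': array([ 0.02090096, -1.08220486,  0.65013497]), 'orientation': array([-2.15361515e+00, -1.70170749e-03, -4.94923758e-01])}
wrist {'K': array([[312.34092521,   0.        , 282.20251046],
       [  0.        , 312.34092521, 211.20290742],
       [  0.        ,   0.        ,   1.        ]]), 'origin': array([0.12675317, 0.53811812, 0.38486663]), 'orientation': array([2.91138314e+00, 5.26252793e-05, 1.22024524e+00])}
```

View pics/a_scene.png

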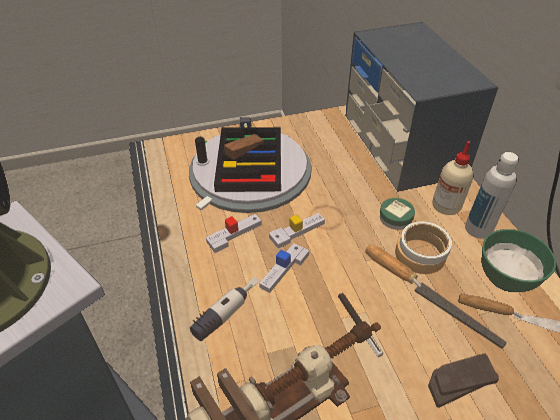

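View pics/a_side.png

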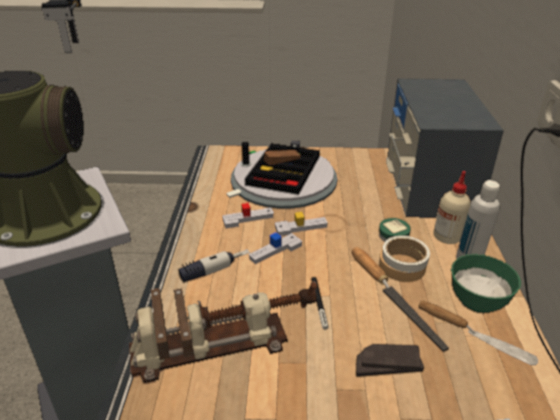

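View pics/a_wrist.png

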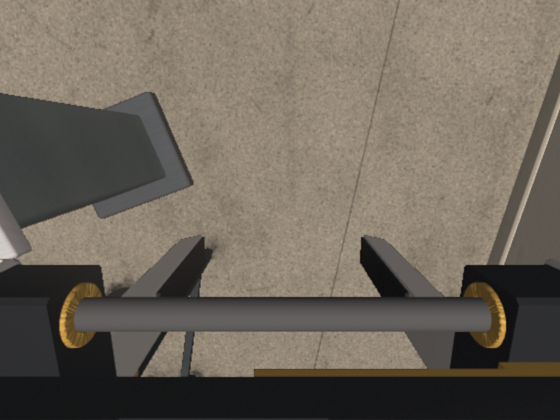

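The scene shows the turntable at about (250,165), with the wedge on the foam at (243,147) and the handle at (201,150). The white tab is at (204,203). The red gauge is near (232,230), yellow near (298,228) and blue near (284,266). I can't see a green gauge. The trimmer is at (218,312) and the tin at (397,212).

```bash
python3 - <<'E'
from h import *
Z={'table_axis':.046,'handle':.066,'foam':.046,'grip_red':.026,'grip_yellow':.026,'grip_blue':.026,'grip_green':.026,'pocket_red':.058,'pocket_yellow':.058,'pocket_blue':.058,'pocket_green':.058,'wedge_mid':.058,'marker_1':.008,'rivet_tin':.013,'trim_tool':.015}
for cam in ['scene','side']:
    optics.camera(cam)
    for n,z in Z.items():
        r=models.mark_of(n,cam)
        print(cam,n,[(round(float(d['score']),2),np.round(d['at'],1).tolist(),np.round(ray(cam,d['at'],z)[:2],4).tolist()) for d in r[:2]])
im=cv2.imread('pics/a_scene.png'); cv2.imwrite('pics/z1.png',cv2.resize(im[110:300,160:340],None,fx=4,fy=4,interpolation=cv2.INTER_CUBIC)[:600*1])
cv2.imwrite('pics/z1.png',cv2.resize(im[110:300,140:350],None,fx=3.1,fy=3.1,interpolation=cv2.INTER_CUBIC))
E
```

```text
scene table_axis [(0.8, [249.7, 151.0], [0.549, -0.1232]), (0.32, [245.9, 144.8], [0.5584, -0.1017])]
scene handle [(0.76, [200.5, 146.6], [0.4724, -0.0573])]
scene foam [(0.71, [248.2, 152.1], [0.5442, -0.1236])]
scene grip_red [(0.88, [229.8, 226.4], [0.3835, -0.2402])]
scene grip_yellow [(0.91, [293.6, 225.7], [0.4659, -0.3252]), (0.17, [395.7, 219.1], [0.6096, -0.453])]
scene grip_blue [(0.58, [284.1, 259.2], [0.3951, -0.3676])]
scene grip_green []
scene pocket_red [(0.7, [252.1, 173.4], [0.4922, -0.1897]), (0.21, [249.0, 150.7], [0.5384, -0.133])]
scene pocket_yellow [(0.57, [243.8, 155.6], [0.5198, -0.1369])]
scene pocket_blue [(0.87, [248.5, 144.5], [0.5523, -0.117])]
scene pocket_green [(0.72, [247.9, 128.1], [0.5923, -0.0734]), (0.61, [395.8, 219.5], [0.5792, -0.468])]
scene wedge_mid [(0.69, [244.6, 141.5], [0.5539, -0.1034])]
scene marker_1 [(0.92, [358.2, 325.7], [0.3869, -0.5372])]
scene rivet_tin [(0.59, [395.7, 219.2], [0.6214, -0.4473])]
scene trim_tool [(0.91, [228.3, 310.6], [0.2611, -0.3696])]
side table_axis [(0.92, [284.8, 162.5], [0.5444, -0.125])]
side handle [
[... 327 characters left out ...]
4.3, 241.2], [0.3896, -0.3659]), (0.19, [284.6, 154.6], [0.5813, -0.0562])]
side grip_green []
side pocket_red [(0.42, [291.8, 144.7], [0.5939, -0.0708])]
side pocket_yellow [(0.72, [279.5, 163.5], [0.5205, -0.1423])]
side pocket_blue [(0.73, [320.9, 305.1], [0.3593, -0.5867]), (0.67, [283.3, 154.8], [0.5492, -0.1082])]
side pocket_green [(0.91, [293.5, 144.2], [0.5991, -0.0704])]
side wedge_mid [(0.77, [280.7, 152.6], [0.549, -0.0951])]
side marker_1 [(0.57, [319.7, 301.8], [0.3903, -0.537])]
side rivet_tin [(0.84, [393.8, 233.6], [0.6271, -0.4453]), (0.34, [280.7, 150.4], [0.5951, -0.0091])]
side trim_tool [(0.6, [215.6, 267.0], [0.2616, -0.3712]), (0.3, [247.4, 207.7], [0.3995, -0.2179])]
```

View pics/z1.png

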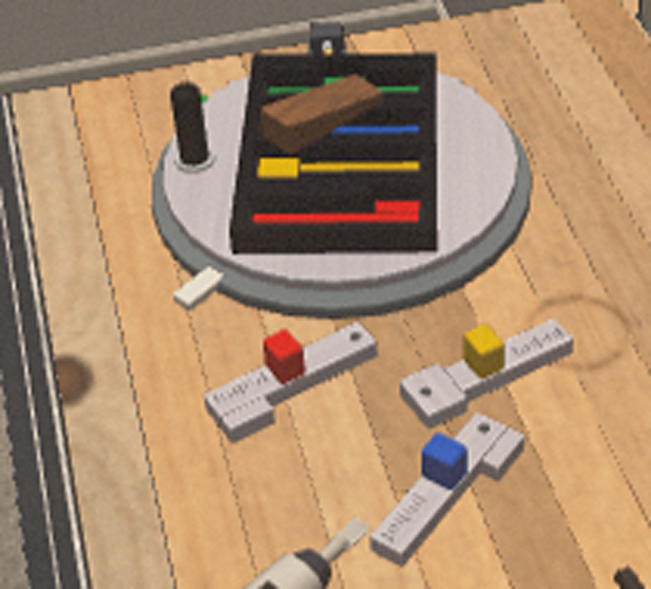

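```bash
cat >> h.py <<'E'
def down(psi):
    c,s=np.cos(psi),np.sin(psi); return np.array([[0,c,s],[0,s,-c],[-1,0,0.]])
def plan(p,psi):
    """psi: jaw dir angle deg (world)"""
    o=ctrl.get_obs(); M=R.from_euler('xyz',o['eef_rot']).as_matrix()
    t=M.T@(np.array(p)-o['ee_pos'])/.025
    w=R.from_matrix(M.T@down(np.radians(psi))).as_rotvec(degrees=True)/5
    print('plan',np.round(p,4),psi,'trans',np.round(t,2).tolist(),'turn',np.round(w,2).tolist())
def st():
    o=ctrl.get_obs(); M=R.from_euler('xyz',o['eef_rot']).as_matrix()
    print('t',round(o['time_s'],2),'p',np.round(o['ee_pos'],4),'jaw',round(np.degrees(np.arctan2(M[1,1],M[0,1])),2),'xax',np.round(M[:,0],3),'q',np.round(o['qpos'],2),'F',np.round(o['force'],1),'g',round(o['grip_width'],4))
    return o,M
E
python3 - <<'E'
from h import *
o,M=st(); K,c,r=cal('wrist'); print('cam in tool',M.T@(c-o['ee_pos'])); print(M.T@r)
print('tab',ray('scene',[204,203],.02), ray('side',[235,193],.02))
plan([.50,-.14,.30],-30);plan([.50,-.14,.30],150);plan([.50,-.14,.30],-100)
E
```

```text
t 1.75 p [0.189  0.5165 0.2245] jaw 69.9 xax [ 0.  0. -1.] q [ 1.15  0.3   1.52  0.    1.32 -0.07] F [-0.1 -0.5 -0.1] g 0.0941
cam in tool [-0.16082477 -0.00106479 -0.06590532]
[[-7.53810807e-04 -2.28247968e-01  9.73602741e-01]
 [ 9.99999680e-01  8.95880267e-05  7.95251306e-04]
 [-2.68737643e-04  9.73603028e-01  2.28247828e-01]]
tab [ 0.39519292 -0.15161598  0.02      ] [ 0.39703887 -0.15645188  0.02      ]
plan [ 0.5  -0.14  0.3 ] -30 trans [-3.02, -20.39, 20.71] turn [19.98, -0.0, -0.0]
plan [ 0.5  -0.14  0.3 ] 150 trans [-3.02, -20.39, 20.71] turn [-16.02, 0.0, -0.0]
plan [ 0.5  -0.14  0.3 ] -100 trans [-3.02, -20.39, 20.71] turn [33.98, -0.0, 0.0]
```

>>> arm_command --deltas '[{"translation": [-3, -20.4, 20.7], "turn": [20, 0, 0]}, {"translation": [-3, -20.4, 20.7], "turn": [20, 0, 0]}, {"translation": [-3, -20.4, 20.7], "turn": [20, 0, 0]}, {"translation": [-3, -20.4, 20.7], "turn": [20, 0, 0]}, {"translation": [-3, -20.4, 20.7], "turn": [20, 0, 0]}, {"translation": [-3, -20.4, 20.7], "turn": [20, 0, 0]}, {"translation": [-3, -20.4, 20.7], "turn": [20, 0, 0]}, {"translation": [-3, -20.4, 20.7], "turn": [20, 0, 0]}, {"translation": [-3, -20.4, 20.7], "turn": [20, 0, 0]}, {"translation": [-3, -20.4, 20.7], "turn": [20, 0, 0]}, {"translation": [-3, -20.4, 20.7], "turn": [20, 0, 0]}, {"translation": [-3, -20.4, 20.7], "turn": [20, 0, 0]}]'

```text
time_s: 2.75
ee_pos: [0.402, 0.0648, 0.2764]
eef_rot: [1.935, 1.57, 0.078]
force: [1.8, 0.1, 1.1]
grip_width: 0.0941
```

```bash
python3 - <<'E'
from h import *
st(); plan([.50,-.15,.30],-30)
E
```

```text
t 2.75 p [0.402  0.0648 0.2764] jaw -16.4 xax [ 0.001  0.    -1.   ] q [ 0.07 -0.07  1.81  0.    1.4   0.36] F [1.8 0.1 1.1] g 0.0941
plan [ 0.5  -0.15  0.3 ] -30 trans [-0.94, 6.19, 7.14] turn [2.72, -0.01, -0.01]
```

>>> arm_command --deltas '[{"translation": [-0.94, 6.19, 7.14], "turn": [2.7, 0, 0]}, {"translation": [-0.94, 6.19, 7.14], "turn": [2.7, 0, 0]}, {"translation": [-0.94, 6.19, 7.14], "turn": [2.7, 0, 0]}, {"translation": [-0.94, 6.19, 7.14], "turn": [2.7, 0, 0]}, {"translation": [-0.94, 6.19, 7.14], "turn": [2.7, 0, 0]}, {"translation": [-0.94, 6.19, 7.14], "turn": [2.7, 0, 0]}, {"translation": [-0.94, 6.19, 7.14], "turn": [2.7, 0, 0]}, {"translation": [-0.94, 6.19, 7.14], "turn": [2.7, 0, 0]}]'

```text
time_s: 3.42
ee_pos: [0.5011, -0.1484, 0.2987]
eef_rot: [-1.483, 1.57, 2.711]
force: [-0.4, 0.5, -0.3]
grip_width: 0.0941
```

```bash
python3 - <<'E'
from h import *
st(); c=cal('wrist'); snap('wrist','b.png')
Z={'table_axis':.046,'handle':.066,'foam':.046,'grip_red':.026,'grip_yellow':.026,'grip_blue':.026,'grip_green':.026,'pocket_red':.058,'pocket_yellow':.058,'pocket_blue':.058,'pocket_green':.058,'wedge_mid':.058,'marker_1':.008,'rivet_tin':.013,'trim_tool':.015}
for n,z in Z.items():
    r=models.mark_of(n,'wrist')
    print(n,[(round(float(d['score']),2),np.round(d['at'],1).tolist(),np.round(ray('wrist',d['at'],z,c)[:2],4).tolist()) for d in r[:2]])
E
```

```text
t 3.42 p [ 0.5011 -0.1484  0.2987] jaw -29.67 xax [-0.001  0.    -1.   ] q [-0.36  0.19  1.48  0.    1.47  0.16] F [-0.4  0.5 -0.3] g 0.0941
table_axis [(0.56, [300.6, 160.1], [0.5401, -0.1282])]
handle [(0.56, [225.9, 140.9], [0.4713, -0.0606])]
foam [(0.6, [300.6, 161.8], [0.5391, -0.1302])]
grip_red [(0.79, [241.8, 276.1], [0.3809, -0.2369])]
grip_yellow [(0.9, [321.5, 293.2], [0.4715, -0.3207])]
grip_blue [(0.88, [293.7, 335.7], [0.3992, -0.3636])]
grip_green []
pocket_red [(0.56, [289.1, 216.1], [0.4912, -0.1839])]
pocket_yellow [(0.88, [290.9, 179.4], [0.5172, -0.1426])]
pocket_blue [(0.56, [302.2, 146.7], [0.5497, -0.1136])]
pocket_green [(0.98, [315.0, 107.2], [0.5862, -0.0798])]
wedge_mid [(0.93, [296.9, 146.3], [0.5442, -0.1098]), (0.72, [301.9, 146.6], [0.5495, -0.1133])]
marker_1 []
rivet_tin [(0.56, [443.5, 299.3], [0.6313, -0.4315])]
trim_tool [(0.58, [223.0, 357.0], [0.2757, -0.3477])]
```

View pics/b.png

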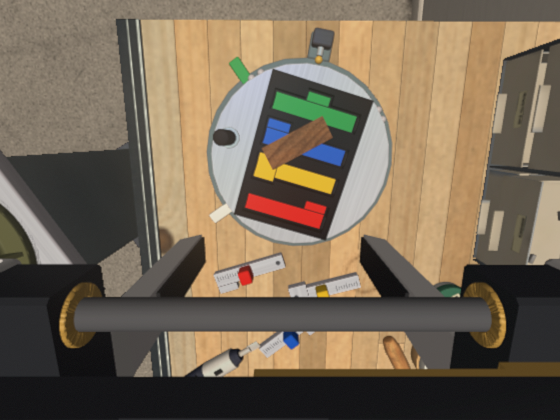

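The wrist view shows the whole turntable. The foam corners are near (274,70), (372,100), (327,240) and (236,211), the handle is at (225,137), and the wedge lies across the foam from (265,160) to (328,124). The green tab is at (239,69) and the white one at (221,214). Next I'll refine the foam and wedge poses.

```bash
python3 - <<'E'
from h import *
c=cal('wrist'); im=cv2.imread('pics/b.png')
for uv in [(274,70),(372,100),(327,240),(236,211)]: print(np.round(ray('wrist',uv,.046,c),4))
P=[ray('wrist',uv,.046,c) for uv in [(274,70),(372,100),(327,240),(236,211)]]
m=np.mean(P,0);print(m, [np.linalg.norm(P[i]-P[(i+1)%4]) for i in range(4)])
print('tabs',ray('wrist',(221,214),.02,c),ray('wrist',(239,69),.02,c),'post top',ray('wrist',(219,137),.086,c),'plunger',ray('wrist',(320,40),.03,c))
r=models.cut_out('wedge_mid','wrist')[0]; ys,xs=np.nonzero(r['pixels']); print(r['score'],r['box'])
rect=cv2.minAreaRect(np.stack([xs,ys],1).astype(np.float32)); b=cv2.boxPoints(rect); print(b)
for q in b: print(np.round(ray('wrist',q,.06,c),4))
cv2.imwrite('pics/b2.png',cv2.resize(im[50:260,190:400],None,fx=2.8,fy=2.8,interpolation=cv2.INTER_CUBIC))
E
```

```text
[ 0.5646 -0.0149  0.046 ]
[ 0.6543 -0.106   0.046 ]
[ 0.5193 -0.2418  0.046 ]
[ 0.4308 -0.144   0.046 ]
[ 0.54223462 -0.12666957  0.046     ] [np.float64(0.12787793162757274), np.float64(0.191475835928498), np.float64(0.13189080132753206), np.float64(0.18592762284487677)]
tabs [ 0.40310563 -0.14041371  0.02      ] [0.52732706 0.0135022  0.02      ] post top [ 0.46961263 -0.0535781   0.086     ] plunger [ 0.63337491 -0.01008083  0.03      ]
0.64 [262.5, 117.0, 330.0, 169.2]
[[261.0494  148.29288]
 [322.26218 115.73288]
 [333.8359  137.49152]
 [272.62314 170.05151]]
[ 0.5038 -0.0887  0.06  ]
[ 0.5891 -0.0919  0.06  ]
[ 0.5895 -0.122   0.06  ]
[ 0.5029 -0.1195  0.06  ]
```

View pics/b2.png

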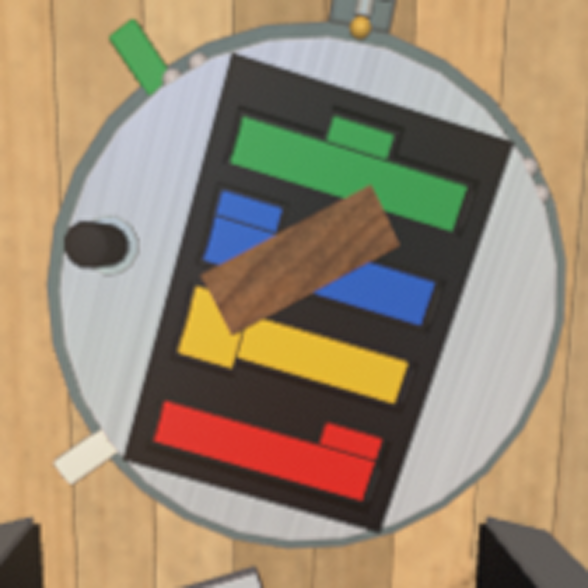

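```bash
python3 - <<'E'
from h import *
plan([.546,-.107,.13],-92);plan([.546,-.107,.068],-92)
E
```

```text
plan [ 0.546 -0.107  0.13 ] -92 trans [6.77, 0.77, -2.29] turn [12.49, 0.0, -0.0]
plan [ 0.546 -0.107  0.068] -92 trans [9.25, 0.77, -2.29] turn [12.49, 0.0, -0.0]
```

>>> arm_command --deltas '[{"translation": [6.8, 0.8, -2.3], "turn": [12.5, 0, 0]}, {"translation": [6.8, 0.8, -2.3], "turn": [12.5, 0, 0]}, {"translation": [6.8, 0.8, -2.3], "turn": [12.5, 0, 0]}, {"translation": [6.8, 0.8, -2.3], "turn": [12.5, 0, 0]}, {"translation": [6.8, 0.8, -2.3], "turn": [12.5, 0, 0]}, {"translation": [6.8, 0.8, -2.3], "turn": [12.5, 0, 0]}, {"translation": [6.8, 0.8, -2.3], "turn": [12.5, 0, 0]}, {"translation": [6.8, 0.8, -2.3], "turn": [12.5, 0, 0]}, {"translation": [6.8, 0.8, -2.3], "turn": [12.5, 0, 0]}, {"translation": [6.8, 0.8, -2.3], "turn": [12.5, 0, 0]}, {"translation": [6.8, 0.8, -2.3], "turn": [12.5, 0, 0]}]' --gripper 70

```text
time_s: 5.18
ee_pos: [0.5468, -0.1073, 0.1293]
eef_rot: [-0.202, 1.571, 2.907]
force: [-0.9, 0.0, -0.2]
grip_width: 0.0698
```

```bash
python3 - <<'E'
from h import *
st(); c=cal('wrist'); snap('wrist','c.png')
r=models.cut_out('wedge_mid','wrist')
if r:
  r=r[0];ys,xs=np.nonzero(r['pixels']); print(r['score'],r['box'])
  b=cv2.boxPoints(cv2.minAreaRect(np.stack([xs,ys],1).astype(np.float32)))
  for q in b: print(q,np.round(ray('wrist',q,.06,c),4))
plan([.546,-.107,.068],-92)
E
```

```text
t 5.18 p [ 0.5468 -0.1073  0.1293] jaw -91.87 xax [-0.  0. -1.] q [-0.26  0.41  1.6  -0.    1.13  1.34] F [-0.9  0.  -0.2] g 0.0698
0.65 [262.7, 171.4, 301.6, 284.2]
[261. 169.] [ 0.5904 -0.0939  0.06  ]
[300. 169.] [ 0.5895 -0.1225  0.06  ]
[300. 283.] [ 0.4988 -0.1207  0.06  ]
[261. 283.] [ 0.4998 -0.0896  0.06  ]
plan [ 0.546 -0.107  0.068] -92 trans [2.45, -0.01, 0.03] turn [0.03, 0.0, -0.0]
```

View pics/c.png

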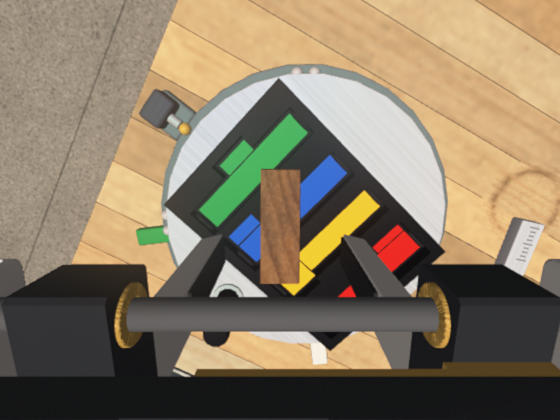

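The wedge sits centred between the jaws at (281,226), parallel to the pads. I'll go down and grip it.

>>> arm_command --deltas '[{"translation": [1.3, 0, 0], "turn": [0, 0, 0]}, {"translation": [2.45, 0, 0], "turn": [0, 0, 0]}, {"translation": [2.45, 0, 0], "turn": [0, 0, 0]}, {"translation": [2.45, 0, 0], "turn": [0, 0, 0]}]'

```text
time_s: 5.62
ee_pos: [0.5468, -0.1072, 0.0675]
eef_rot: [-0.222, 1.57, 2.886]
force: [0.6, 0.4, 0.1]
grip_width: 0.0701
```

>>> arm_command --deltas '[{"translation": [0, 0, 0], "turn": [0, 0, 0]}, {"translation": [0, 0, 0], "turn": [0, 0, 0]}, {"translation": [0, 0, 0], "turn": [0, 0, 0]}, {"translation": [0, 0, 0], "turn": [0, 0, 0]}, {"translation": [0, 0, 0], "turn": [0, 0, 0]}, {"translation": [0, 0, 0], "turn": [0, 0, 0]}]' --gripper 0 --force 30

```text
time_s: 6.12
ee_pos: [0.5469, -0.1072, 0.0681]
eef_rot: [-3.041, 1.571, 0.065]
force: [-0.1, 0.5, -0.2]
grip_width: 0.0333
```

```bash
python3 - <<'E'
from h import *
o,M=st(); p=o['ee_pos'];plan([p[0],p[1],.14],-92);plan([.62,-.30,.14],-92);plan([.62,-.30,.0245],-92)
E
```

```text
t 6.12 p [ 0.5469 -0.1072  0.0681] jaw -92.04 xax [ 0.  0. -1.] q [-0.26  0.49  1.65  0.    1.    1.35] F [-0.1  0.5 -0.2] g 0.0333
plan [ 0.5469 -0.1072  0.14  ] -92 trans [-2.87, -0.0, -0.0] turn [-0.01, -0.0, 0.0]
plan [ 0.62 -0.3   0.14] -92 trans [-2.87, 7.6, -3.2] turn [-0.01, -0.0, 0.0]
plan [ 0.62   -0.3     0.0245] -92 trans [1.75, 7.6, -3.2] turn [-0.01, -0.0, 0.0]
```

>>> arm_command --deltas '[{"translation": [0, 0, 0], "turn": [0, 0, 0]}, {"translation": [0, 0, 0], "turn": [0, 0, 0]}, {"translation": [-1, 0, 0], "turn": [0, 0, 0]}, {"translation": [-2.9, 0, 0], "turn": [0, 0, 0]}, {"translation": [-2.9, 1, -0.4], "turn": [0, 0, 0]}, {"translation": [-2.9, 2.3, -1], "turn": [0, 0, 0]}, {"translation": [-2.9, 3.6, -1.5], "turn": [0, 0, 0]}, {"translation": [-2.9, 5, -2.1], "turn": [0, 0, 0]}, {"translation": [-2.9, 6.3, -2.6], "turn": [0, 0, 0]}, {"translation": [-2.9, 7.6, -3.2], "turn": [0, 0, 0]}, {"translation": [-2.9, 7.6, -3.2], "turn": [0, 0, 0]}]'

```text
time_s: 7.03
ee_pos: [0.6202, -0.3052, 0.1392]
eef_rot: [0.874, 1.57, -2.307]
force: [-0.8, 0.1, -1.0]
grip_width: 0.0298
```

```bash
python3 - <<'E'
from h import *
o,M=st(); plan([.62,-.30,.0235],-92); snap('wrist','d.png')
E
```

```text
t 7.03 p [ 0.6202 -0.3052  0.1392] jaw -92.26 xax [-0.    -0.001 -1.   ] q [-0.51  0.69  1.15 -0.    1.3   1.1 ] F [-0.8  0.1 -1. ] g 0.0298
plan [ 0.62   -0.3     0.0235] -92 trans [4.63, -0.21, 0.02] turn [-0.05, 0.01, -0.01]
```

View pics/d.png

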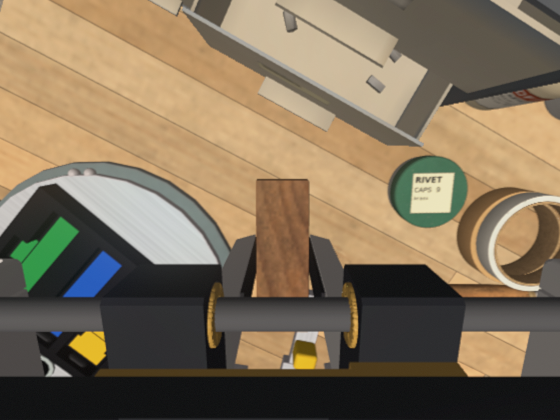

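The wedge is held and the spot below it is clear, with the tin at (430,192). I'll lower it.

>>> arm_command --deltas '[{"translation": [1.5, 0, 0], "turn": [0, 0, 0]}, {"translation": [3, 0, 0], "turn": [0, 0, 0]}, {"translation": [4, 0, 0], "turn": [0, 0, 0]}, {"translation": [4.6, 0, 0], "turn": [0, 0, 0]}, {"translation": [4.65, 0, 0], "turn": [0, 0, 0]}, {"translation": [4.65, 0, 0], "turn": [0, 0, 0]}]'

```text
time_s: 7.58
ee_pos: [0.6202, -0.2994, 0.0245]
eef_rot: [-0.818, 1.571, 2.288]
force: [-0.3, -0.7, 0.4]
grip_width: 0.0296
```

>>> arm_command --deltas '[{"translation": [0, 0, 0], "turn": [0, 0, 0]}, {"translation": [0, 0, 0], "turn": [0, 0, 0]}, {"translation": [0, 0, 0], "turn": [0, 0, 0]}, {"translation": [-2, 0, 0], "turn": [0, 0, 0]}, {"translation": [-4, 0, 0], "turn": [0, 0, 0]}, {"translation": [-6, 0, 0], "turn": [0, 0, 0]}]' --gripper 60

```text
time_s: 8.08
ee_pos: [0.6198, -0.2998, 0.1514]
eef_rot: [-0.636, 1.571, 2.47]
force: [0.9, -0.7, 0.3]
grip_width: 0.0595
```

```bash
python3 - <<'E'
from h import *
o,M=st(); snap('scene','e.png'); plan([.50,-.15,.30],-30); plan([.42,-.22,.33],90)
E
```

```text
t 8.08 p [ 0.6198 -0.2998  0.1514] jaw -92.04 xax [-0.  0. -1.] q [-0.5   0.67  1.15  0.    1.32  1.1 ] F [ 0.9 -0.7  0.3] g 0.0595
plan [ 0.5  -0.15  0.3 ] -30 trans [-5.62, -5.84, 5.04] turn [-12.41, -0.08, -0.13]
plan [ 0.42 -0.22  0.33] 90 trans [-6.84, -2.92, 8.13] turn [35.59, -0.11, 0.2]
```

View pics/e.png

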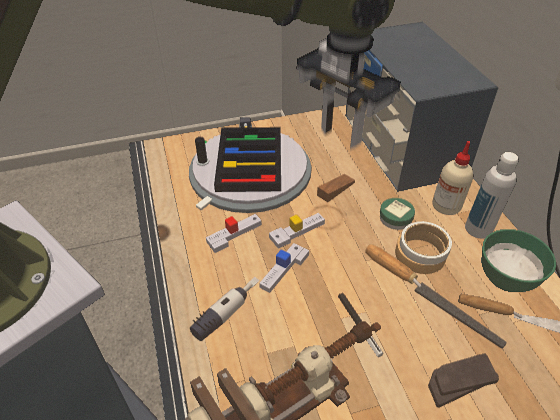

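The wedge now lies on the bench at (336,187), clear of the table. Next is the handle.

```bash
python3 - <<'E'
from h import *
plan([.471,-.0565,.15],-110); plan([.471,-.0565,.07],-110)
E
```

```text
plan [ 0.471  -0.0565  0.15  ] -110 trans [0.34, -9.57, 6.4] turn [3.59, -0.14, -0.04]
plan [ 0.471  -0.0565  0.07  ] -110 trans [3.54, -9.59, 6.44] turn [3.59, -0.14, -0.04]
```

>>> arm_command --deltas '[{"translation": [0.1, -9.57, 6.4], "turn": [3.6, 0, 0]}, {"translation": [0.1, -9.57, 6.4], "turn": [3.6, 0, 0]}, {"translation": [0.1, -9.57, 6.4], "turn": [3.6, 0, 0]}, {"translation": [0.1, -9.57, 6.4], "turn": [3.6, 0, 0]}, {"translation": [0.1, -9.57, 6.4], "turn": [3.6, 0, 0]}, {"translation": [0.1, -9.57, 6.4], "turn": [3.6, 0, 0]}, {"translation": [0.1, -9.57, 6.4], "turn": [3.6, 0, 0]}, {"translation": [0.1, -9.57, 6.4], "turn": [3.6, 0, 0]}, {"translation": [0.1, -9.57, 6.4], "turn": [3.6, 0, 0]}]'

```text
time_s: 8.88
ee_pos: [0.4685, -0.0541, 0.1478]
eef_rot: [-3.015, 1.569, -0.221]
force: [0.4, -0.2, -0.1]
grip_width: 0.0602
```

```bash
python3 - <<'E'
from h import *
st(); c=cal('wrist'); snap('wrist','f.png')
for n in ['handle','table_axis']:
  for d in models.mark_of(n,'wrist')[:2]: print(n,d['score'],d['at'],ray('wrist',d['at'],.066 if n=='handle' else .046,c))
plan([.471,-.0565,.07],-110)
E
```

```text
t 8.88 p [ 0.4685 -0.0541  0.1478] jaw -109.91 xax [ 0.002 -0.    -1.   ] q [-0.19  0.21  1.83 -0.    1.1   1.73] F [ 0.4 -0.2 -0.1] g 0.0602
handle 0.91 [285.5, 220.2] [ 0.46867474 -0.05790552  0.066     ]
table_axis 0.72 [333.6, 102.9] [ 0.54175987 -0.12520394  0.046     ]
plan [ 0.471  -0.0565  0.07  ] -110 trans [3.08, 0.0, -0.07] turn [-0.02, -0.01, 0.0]
```

View pics/f.png

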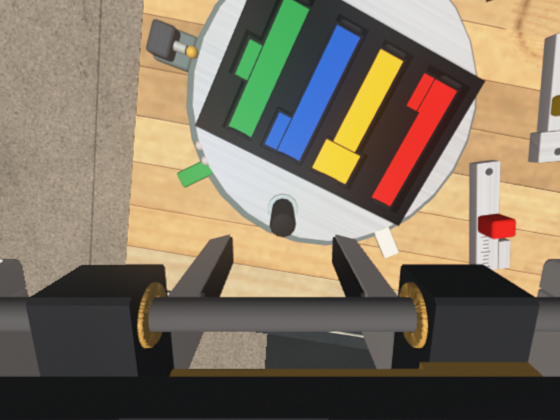

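The handle is at (284,215), between the fingers. I'll go down and close on it.

>>> arm_command --deltas '[{"translation": [1.5, 0.08, 0], "turn": [0, 0, 0]}, {"translation": [3.1, 0.08, 0], "turn": [0, 0, 0]}, {"translation": [3.1, 0.08, 0], "turn": [0, 0, 0]}, {"translation": [3.1, 0.08, 0], "turn": [0, 0, 0]}]'

```text
time_s: 9.37
ee_pos: [0.4675, -0.0576, 0.0686]
eef_rot: [0.165, 1.567, 2.956]
force: [0.2, 0.5, 0.2]
grip_width: 0.0602
```

>>> arm_command --deltas '[{"translation": [0, 0, 0], "turn": [0, 0, 0]}, {"translation": [0, 0, 0], "turn": [0, 0, 0]}, {"translation": [0, 0, 0], "turn": [0, 0, 0]}, {"translation": [0, 0, 0], "turn": [0, 0, 0]}, {"translation": [0, 0, 0], "turn": [0, 0, 0]}, {"translation": [0, 0, 0], "turn": [0, 0, 0]}, {"translation": [0, 0, 0], "turn": [0, 0, 0]}]' --gripper 0 --force 15

```text
time_s: 9.95
ee_pos: [0.468, -0.057, 0.0696]
eef_rot: [-2.676, 1.57, 0.116]
force: [-1.7, 2.0, 3.8]
grip_width: 0.0199
```

```bash
python3 - <<'E'
from h import *
o,M=st(); C=np.array([.5423,-.1262]); p=o['ee_pos']; v=p[:2]-C; a=np.degrees(np.arctan2(v[1],v[0])); print('ang',a,'r',np.linalg.norm(v))
rr=.1
for b in np.linspace(a,186,11)[1:]:
    q=np.array([*(C+rr*np.array([np.cos(np.radians(b)),np.sin(np.radians(b))])),p[2]]); print(round(b,1),np.round(M.T@(q-p)/.025,2).tolist())
E
```

```text
t 9.95 p [ 0.468  -0.057   0.0696] jaw -110.04 xax [ 0.  0. -1.] q [-0.2   0.33  1.89  0.    0.93  1.72] F [-1.7  2.   3.8] g 0.0199
ang 137.00838988282138 r 0.10151075442458535
141.9 [-0.0, 0.34, 0.06]
146.8 [-0.0, 0.67, 0.16]
151.7 [-0.0, 1.01, 0.22]
156.6 [-0.0, 1.35, 0.25]
161.5 [-0.0, 1.69, 0.26]
166.4 [-0.0, 2.03, 0.24]
171.3 [-0.0, 2.37, 0.18]
176.2 [-0.0, 2.7, 0.1]
181.1 [-0.0, 3.03, -0.01]
186.0 [-0.0, 3.34, -0.15]
```

>>> arm_command --deltas '[{"translation": [0, 0.34, 0.06], "turn": [0, 0, 0]}, {"translation": [0, 0.67, 0.15], "turn": [0, 0, 0]}, {"translation": [0, 1.01, 0.21], "turn": [0, 0, 0]}, {"translation": [0, 1.35, 0.24], "turn": [0, 0, 0]}, {"translation": [0, 1.69, 0.25], "turn": [0, 0, 0]}, {"translation": [0, 2.03, 0.23], "turn": [0, 0, 0]}, {"translation": [0, 2.37, 0.17], "turn": [0, 0, 0]}, {"translation": [0, 2.7, 0.09], "turn": [0, 0, 0]}, {"translation": [0, 3.03, -0.02], "turn": [0, 0, 0]}, {"translation": [0, 3.34, -0.15], "turn": [0, 0, 0]}, {"translation": [0, 3.34, -0.15], "turn": [0, 0, 0]}]'

```text
time_s: 10.87
ee_pos: [0.4429, -0.1384, 0.0694]
eef_rot: [2.293, 1.57, -1.199]
force: [-1.6, -0.1, 7.7]
grip_width: 0.0196
```

```bash
python3 - <<'E'
from h import *
o,M=st(); C=np.array([.5423,-.1262]); p=o['ee_pos']; v=p[:2]-C; a=np.degrees(np.arctan2(v[1],v[0])); print('ang',a,'r',np.linalg.norm(v))
snap('wrist','g.png')
E
```

```text
t 10.87 p [ 0.4429 -0.1384  0.0694] jaw -110.11 xax [ 0.    -0.001 -1.   ] q [-0.38  0.31  1.91 -0.    0.92  1.54] F [-1.6 -0.1  7.7] g 0.0196
ang -173.0020642399295 r 0.10011558360234633
```

View pics/g.png

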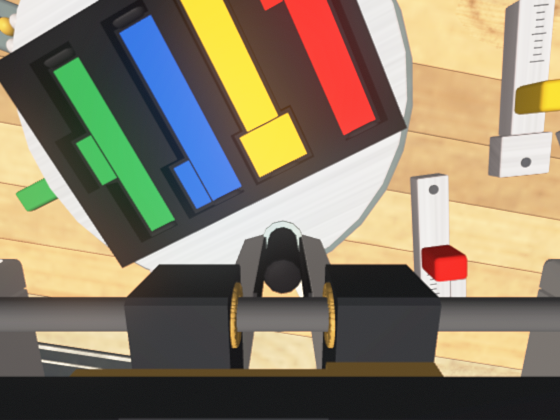

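>>> arm_command --deltas '[{"translation": [0, 0, 0], "turn": [0, 0, 0]}, {"translation": [0, 0, 0], "turn": [0, 0, 0]}, {"translation": [0, 0, 0], "turn": [0, 0, 0]}, {"translation": [0, 0, 0], "turn": [0, 0, 0]}, {"translation": [-1.5, 0, 0], "turn": [0, 0, 0]}, {"translation": [-3, 0, 0], "turn": [0, 0, 0]}, {"translation": [-5, 0, 0], "turn": [0, 0, 0]}, {"translation": [-7, 0, 0], "turn": [0, 0, 0]}, {"translation": [-9, 0, 0], "turn": [0, 0, 0]}]' --gripper 60

```text
time_s: 11.67
ee_pos: [0.4423, -0.1365, 0.2714]
eef_rot: [0.527, 1.571, -2.964]
force: [0.4, 0.2, -0.5]
grip_width: 0.0598
```

```bash
python3 - <<'E'
from h import *
st(); plan([.52,-.13,.30],-30)
E
```

```text
t 11.67 p [ 0.4423 -0.1365  0.2714] jaw -110.03 xax [-0. -0. -1.] q [-0.38  0.07  1.69 -0.    1.39  1.54] F [ 0.4  0.2 -0.5] g 0.0598
plan [ 0.52 -0.13  0.3 ] -30 trans [-1.15, -1.31, -2.83] turn [-16.01, 0.0, 0.0]
```

>>> arm_command --deltas '[{"translation": [-1.15, -1.3, -2.8], "turn": [-16, 0, 0]}, {"translation": [-1.15, -1.3, -2.8], "turn": [-16, 0, 0]}, {"translation": [-1.15, -1.3, -2.8], "turn": [-16, 0, 0]}, {"translation": [-1.15, -1.3, -2.8], "turn": [-16, 0, 0]}, {"translation": [-1.15, -1.3, -2.8], "turn": [-16, 0, 0]}, {"translation": [-1.15, -1.3, -2.8], "turn": [-16, 0, 0]}, {"translation": [-1.15, -1.3, -2.8], "turn": [-16, 0, 0]}, {"translation": [-1.15, -1.3, -2.8], "turn": [-16, 0, 0]}, {"translation": [-1.15, -1.3, -2.8], "turn": [-16, 0, 0]}, {"translation": [-1.15, -1.3, -2.8], "turn": [-16, 0, 0]}, {"translation": [-1.15, -1.3, -2.8], "turn": [-16, 0, 0]}, {"translation": [-1.15, -1.3, -2.8], "turn": [-16, 0, 0]}]'

```text
time_s: 12.67
ee_pos: [0.5197, -0.1301, 0.2978]
eef_rot: [-1.296, 1.57, 2.899]
force: [-0.0, 0.1, -0.1]
grip_width: 0.06
```

>>> arm_command --deltas '[{"translation": [0, 0, 0], "turn": [0, 0, 0]}, {"translation": [0, 0, 0], "turn": [0, 0, 0]}]'

```text
time_s: 12.83
ee_pos: [0.5197, -0.1302, 0.2979]
eef_rot: [-1.185, 1.571, 2.999]
force: [0.1, 0.3, 0.3]
grip_width: 0.0601
```

```bash
python3 - <<'E'
from h import *
st(); c=cal('wrist'); im=snap('wrist','k.png'); np.savez('k.npz',K=c[0],o=c[1],r=c[2])
for n,z in {'table_axis':.046,'foam':.046,'handle':.066,'pocket_red':.058,'pocket_yellow':.058,'pocket_blue':.058,'pocket_green':.058,'wedge_mid':.012}.items():
  for d in models.mark_of(n,'wrist')[:1]: print(n,round(float(d['score']),2),np.round(d['at'],1),np.round(ray('wrist',d['at'],z,c),4))
E
```

```text
t 12.83 p [ 0.5197 -0.1302  0.2979] jaw -30.26 xax [-0.  0. -1.] q [-0.31  0.22  1.45 -0.    1.47  0.21] F [0.1 0.3 0.3] g 0.0601
table_axis 0.93 [294.9 179.5] [ 0.5401 -0.1288  0.046 ]
foam 0.94 [295.2 179.9] [ 0.5401 -0.1294  0.046 ]
handle 0.71 [233.6 226. ] [ 0.4413 -0.1387  0.066 ]
pocket_red 0.75 [328.1 223. ] [ 0.5498 -0.1998  0.058 ]
pocket_yellow 0.74 [300.4 194.1] [ 0.5372 -0.1473  0.058 ]
pocket_blue 0.62 [284.1 172.6] [ 0.5329 -0.1125  0.058 ]
pocket_green 0.87 [266.6 138. ] [ 0.5357 -0.0642  0.058 ]
wedge_mid 0.59 [395.9 250.4] [ 0.6177 -0.3037  0.012 ]
```

View pics/k.png

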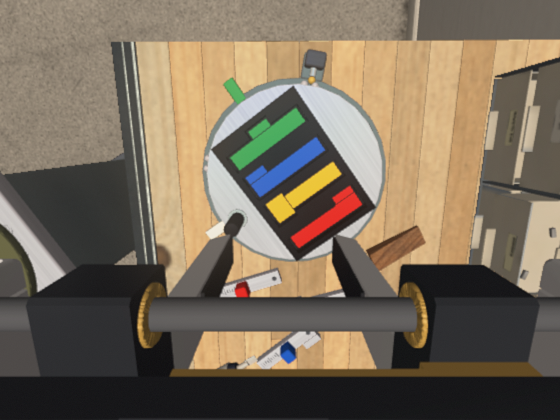

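```bash
cat > foamfit.py <<'E'
from h import *
from scipy.optimize import least_squares
def foamfit(im,c,a0=6,C0=(.5423,-.1262)):
    # im BGR. fit rectangle 132x192 outline on z=.046 by gradient edges
    g=cv2.GaussianBlur(im,(3,3),0).max(2).astype(float)
    hsv=cv2.cvtColor(im,cv2.COLOR_BGR2HSV)
    s=np.linspace(-.85,.85,35)
    def pts(x):
        a=np.radians(x[2]);ux=np.array([np.cos(a),np.sin(a)]);uy=np.array([-ux[1],ux[0]])
        L=[]
        for t in s:
            L+= [(ux*.066+uy*.096*t,ux),(-ux*.066+uy*.096*t,-ux),(uy*.096+ux*.066*t,uy),(-uy*.096+ux*.066*t,-uy)]
        return [(np.array(x[:2])+p,n) for p,n in L]
    x=np.array([*C0,a0],float)
    for it in range(6):
        obs=[]
        for p,n in pts(x):
            ds=np.arange(-.010,.0101,.0005); vals=[]
            for d in ds:
                u=proj('wrist',[*(p+n*d),.046],c); 
                if not(1<u[0]<558 and 1<u[1]<262): vals=None;break
                vals.append(cv2.getRectSubPix(g.astype(np.float32),(1,1),(float(u[0]),float(u[1])))[0,0])
            if vals is None: continue
            v=np.array(vals); 
            if v.max()-v.min()<50: continue
            thr=(v[:8].min()+v[-8:].max())/2
            k=np.nonzero((v[:-1]<thr)&(v[1:]>=thr))[0]
            if len(k)==0: continue
            k=k[np.argmin(abs(ds[k]))]; d=ds[k]+.0005*(thr-v[k])/(v[k+1]-v[k]); obs.append((p,n,d))
        def res(dx):
            o=[]
            a=dx[2]
            for p,n,d in obs:
                q=p-x[:2]; sh=dx[:2]+a*np.array([-q[1],q[0]])
                o.append((sh@n-d)*1000)
            return o
        r=least_squares(res,[0,0,0],loss='soft_l1',x_scale=[1e-3,1e-3,1e-2]); x[:2]+=r.x[:2]; x[2]+=np.degrees(r.x[2])
    return x,len(obs),np.sqrt(np.mean(np.array(r.fun)**2))
E
python3 - <<'E'
from foamfit import *
k=np.load('k.npz'); c=(k['K'],k['o'],k['r']); im=cv2.imread('pics/k.png')
x,n,e=foamfit(im,c); print(x,n,e)
a=np.radians(x[2]);ux=np.array([np.cos(a),np.sin(a)]);uy=np.array([-ux[1],ux[0]])
P=[proj('wrist',[*(x[:2]+ux*.066*i+uy*.096*j),.046],c) for i,j in [(1,1),(1,-1),(-1,-1),(-1,1)]]
sc=3; im=cv2.resize(im[60:270,190:400],None,fx=sc,fy=sc)
cv2.polylines(im,[np.int32((np.array(P)-[190,60])*sc)],True,(255,0,255),1); cv2.imwrite('pics/k2.png',im[:600])
for t in [(220,226),(240,97)]: 
    q=ray('wrist',t,.02,c)[:2]-x[:2]; print(np.degrees(np.arctan2(q[1],q[0])))
E
```

```text
[ 0.54037607 -0.12746333  5.90811777] 138 0.7305786969068839
-176.11445109008847
94.29798173634315
```

View pics/k2.png

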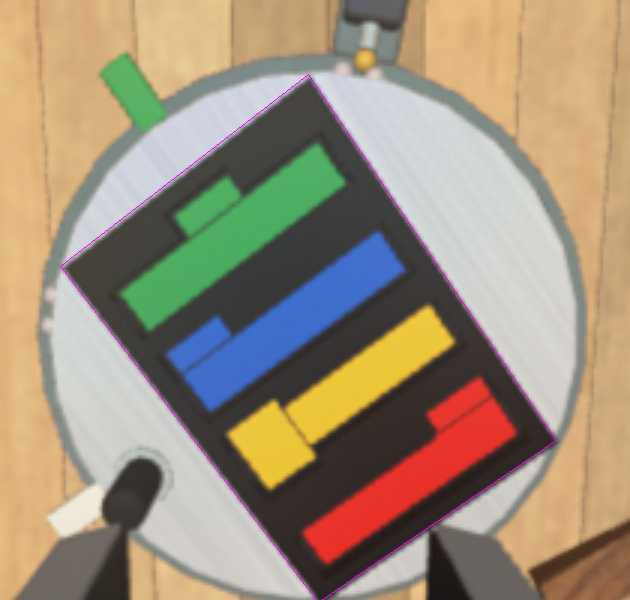

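The fit gives foam centre (0.5404, -0.1275) with heading 5.9°. I want a close view of the plunger ball to confirm the index.

```bash
python3 - <<'E'
from h import *
plan([.60,-.055,.19],-30)
E
```

```text
plan [ 0.6   -0.055  0.19 ] -30 trans [4.32, 1.27, -4.21] turn [-0.01, 0.0, -0.0]
```

>>> arm_command --deltas '[{"translation": [4.3, 1.3, -4.2], "turn": [0, 0, 0]}, {"translation": [4.3, 1.3, -4.2], "turn": [0, 0, 0]}, {"translation": [4.3, 1.3, -4.2], "turn": [0, 0, 0]}, {"translation": [4.3, 1.3, -4.2], "turn": [0, 0, 0]}, {"translation": [4.3, 1.3, -4.2], "turn": [0, 0, 0]}, {"translation": [4.3, 1.3, -4.2], "turn": [0, 0, 0]}, {"translation": [4.3, 1.3, -4.2], "turn": [0, 0, 0]}]'

```text
time_s: 13.87
ee_pos: [0.6005, -0.0561, 0.1915]
eef_rot: [1.836, 1.57, -0.26]
force: [-0.6, 0.0, 0.3]
grip_width: 0.0601
```

```bash
python3 - <<'E'
from h import *
st(); c=cal('wrist'); im=snap('wrist','l.png'); np.savez('l.npz',K=c[0],o=c[1],r=c[2])
C=np.array([.5404,-.1275,.026])
u=proj('wrist',C+[.13*np.cos(np.radians(51)),.13*np.sin(np.radians(51)),0],c); print(u)
x,y=np.int32(u); cv2.imwrite('pics/l2.png',cv2.resize(im[max(0,y-60):y+60,x-80:x+80,::-1],None,fx=5,fy=5,interpolation=cv2.INTER_CUBIC)); print(x-80,max(0,y-60))
E
```

```text
t 13.87 p [ 0.6005 -0.0561  0.1915] jaw -30.06 xax [ 0.001 -0.    -1.   ] q [-0.15  0.44  1.4  -0.    1.29  0.37] F [-0.6  0.   0.3] g 0.0601
[285.86759589 166.19532787]
205 106
```

View pics/l2.png

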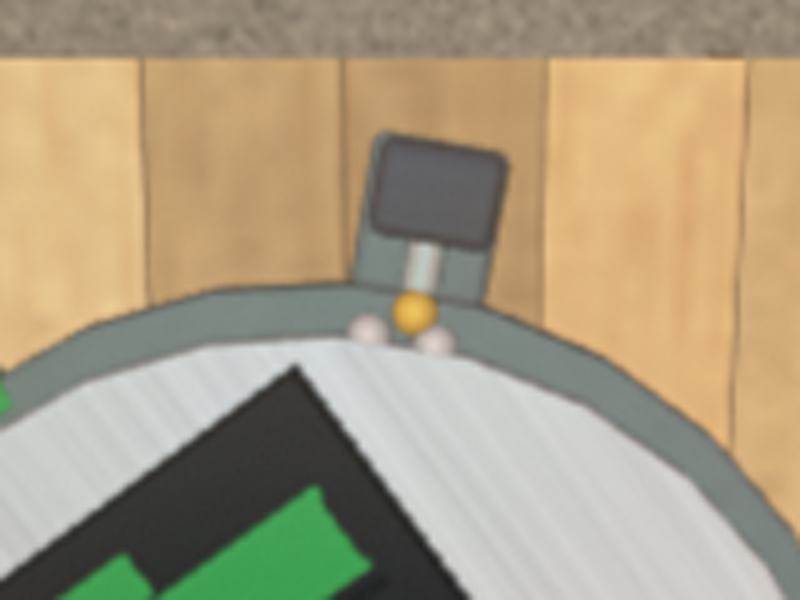

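```bash
python3 - <<'E'
from foamfit import *
k=np.load('l.npz'); c=(k['K'],k['o'],k['r']); im=cv2.imread('pics/l.png')
C=np.array([.5404,-.1275])
for n,(u,v) in dict(block=(440,190),ball=(416,312),rl=(369,330),rr=(435,340)).items():
  for z in ([.03] if n=='block' else [.02,.03]):
    p=ray('wrist',(205+u/5-.4,106+v/5-.4),z,c)[:2]-C; print(n,z,np.linalg.norm(p),np.degrees(np.arctan2(p[1],p[0])))
E
```

```text
block 0.03 0.1537752919039198 49.87523993713357
ball 0.02 0.1279718003982059 49.89072743395679
ball 0.03 0.12884079251287342 50.04541776912183
rl 0.02 0.1228313444344511 54.15879250482307
rl 0.03 0.12386735252789463 54.15678195703388
rr 0.02 0.1229562962163791 47.54398463869454
rr 0.03 0.12395872236390149 47.79395457822723
```

The joint is about -0.017 rad, so the table is at the loading index. Now I'll look at the gauges.

```bash
python3 - <<'E'
from h import *
plan([.47,-.23,.23],-30)
E
```

```text
plan [ 0.47 -0.23  0.23] -30 trans [-1.53, -1.03, 8.63] turn [-0.02, -0.01, -0.02]
```

>>> arm_command --deltas '[{"translation": [-1.5, -1, 8.6], "turn": [0, 0, 0]}, {"translation": [-1.5, -1, 8.6], "turn": [0, 0, 0]}, {"translation": [-1.5, -1, 8.6], "turn": [0, 0, 0]}, {"translation": [-1.5, -1, 8.6], "turn": [0, 0, 0]}, {"translation": [-1.5, -1, 8.6], "turn": [0, 0, 0]}, {"translation": [-1.5, -1, 8.6], "turn": [0, 0, 0]}, {"translation": [-1.5, -1, 8.6], "turn": [0, 0, 0]}, {"translation": [-1.5, -1, 8.6], "turn": [0, 0, 0]}, {"translation": [-1.5, -1, 8.6], "turn": [0, 0, 0]}]'

```text
time_s: 14.67
ee_pos: [0.4716, -0.2286, 0.2284]
eef_rot: [1.82, 1.57, -0.275]
force: [0.8, -0.6, 0.5]
grip_width: 0.0602
```

```bash
python3 - <<'E'
from h import *
st(); c=cal('wrist'); im=snap('wrist','m.png'); np.savez('m.npz',K=c[0],o=c[1],r=c[2])
for n in ['red','yellow','blue','green']:
  for d in models.mark_of('grip_'+n,'wrist')[:2]: print(n,round(float(d['score']),2),np.round(d['at'],1),np.round(ray('wrist',d['at'],.026,c),4))
E
```

```text
t 14.67 p [ 0.4716 -0.2286  0.2284] jaw -30.03 xax [ 0.001 -0.    -1.   ] q [-0.52  0.24  1.59  0.    1.31  0.  ] F [ 0.8 -0.6  0.5] g 0.0602
red 0.85 [223.4 235.2] [ 0.3848 -0.2363  0.026 ]
yellow 0.98 [322.2 258.5] [ 0.4745 -0.3229  0.026 ]
```

View pics/m.png

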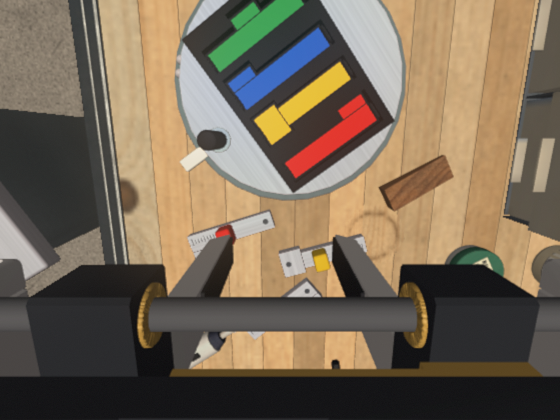

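>>> arm_command --deltas '[{"translation": [-1, 0.5, 6.8], "turn": [0, 0, 0]}, {"translation": [-1, 0.5, 6.8], "turn": [0, 0, 0]}, {"translation": [-1, 0.5, 6.8], "turn": [0, 0, 0]}, {"translation": [-1, 0.5, 6.8], "turn": [0, 0, 0]}, {"translation": [-1, 0.5, 6.8], "turn": [0, 0, 0]}, {"translation": [-1, 0.5, 6.8], "turn": [0, 0, 0]}, {"translation": [-1, 0.5, 6.8], "turn": [0, 0, 0]}, {"translation": [-1, 0.5, 6.8], "turn": [0, 0, 0]}]'

```text
time_s: 15.58
ee_pos: [0.3976, -0.3814, 0.2527]
eef_rot: [-2.21, 1.57, 1.979]
force: [-0.1, 0.6, -0.4]
grip_width: 0.0599
```

```bash
python3 - <<'E'
from h import *
st(); c=cal('wrist'); im=snap('wrist','n.png'); np.savez('n.npz',K=c[0],o=c[1],r=c[2])
for n in ['red','yellow','blue','green']:
  for d in models.mark_of('grip_'+n,'wrist')[:2]: print(n,round(float(d['score']),2),np.round(d['at'],1),np.round(ray('wrist',d['at'],.026,c),4))
E
```

```text
t 15.58 p [ 0.3976 -0.3814  0.2527] jaw -29.96 xax [-0.     0.001 -1.   ] q [-0.83  0.28  1.48  0.    1.38 -0.31] F [-0.1  0.6 -0.4] g 0.0599
red 0.57 [211.4  92.6] [ 0.3841 -0.2388  0.026 ]
yellow 0.74 [313.7 118. ] [ 0.4741 -0.3236  0.026 ]
blue 0.76 [271.2 179.8] [ 0.3929 -0.3621  0.026 ]
blue 0.16 [189.9 220.2] [ 0.2762 -0.3548  0.026 ]
green 0.36 [272.  181.6] [ 0.3926 -0.3645  0.026 ]
```

View pics/n.png

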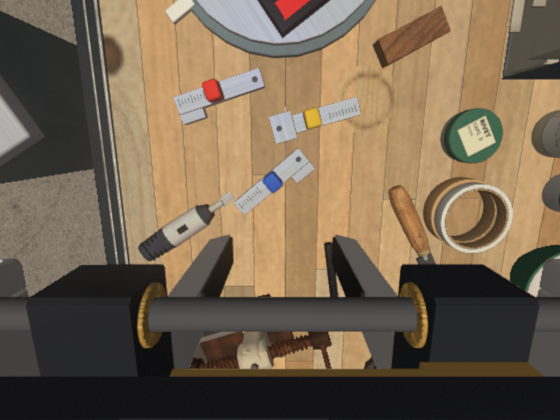

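Three gauges are present: red (213,91), yellow (312,118) and blue (273,182). There is no green one. I'll fit their outlines.

```bash
cat > gfit.py <<'E'
from h import *
from scipy.optimize import minimize
POLY={'red':([(-55,-17),(55,-17),(55,17),(25,17),(25,5),(-55,5)],(4,-6)),
'yellow':([(-55,-17),(-27,-17),(-27,-11),(55,-11),(55,11),(-27,11),(-27,17),(-55,17)],(-5,0)),
'blue':([(-55,-17),(55,-17),(55,5),(-25,5),(-25,17),(-55,17)],(-4,-6))}
S=4
def render(n,x,c,off,shape,z0=0.):
    poly,b=POLY[n]; a=np.radians(x[2]); Rm=np.array([[np.cos(a),-np.sin(a)],[np.sin(a),np.cos(a)]])
    def pr(P,z): return [ (proj('wrist',[*(Rm@(np.array(p)-b)/1000+x[:2]),z0+z],c)-off+.5)*S-.5 for p in P]
    m=np.zeros((shape[0]*S,shape[1]*S),np.uint8)
    t=pr(poly,.014); bt=pr(poly,0)
    N=len(poly)
    F=lambda q: cv2.fillPoly(m,[np.int32(np.round(np.array(q)*16))],255,shift=4)
    F(t);F(bt)
    for i in range(N): 
        j=(i+1)%N; F([t[i],t[j],bt[j],bt[i]])
    B=[(b[0]+i*9,b[1]+j*11) for i,j in[(-1,-1),(1,-1),(1,1),(-1,1)]]
    h=cv2.convexHull(np.float32(pr(B,.014)+pr(B,.038)))[:,0]; F(h)
    return cv2.resize(m,(shape[1],shape[0]),interpolation=cv2.INTER_AREA).astype(float)/255
def gfit(n,im,c,x0,z0=0.,mask=None):
    u=proj('wrist',[x0[0],x0[1],z0+.02],c).astype(int); w=85
    x1,y1=max(0,u[0]-w),max(0,u[1]-w); x2,y2=min(560,u[0]+w),min(265,u[1]+w)
    if mask is None:
        hsv=cv2.cvtColor(im,cv2.COLOR_BGR2HSV).astype(int)
        H,Sa,V=hsv[...,0],hsv[...,1],hsv[...,2]
        # plate: low saturation, bright ; block: strong colour
        plate=(Sa<45)&(V>110)
        col={'red':((H<6)|(H>172))&(Sa>140)&(V>90),'yellow':(H>20)&(H<32)&(Sa>150)&(V>110),'blue':(H>100)&(H<125)&(Sa>110)&(V>60)}[n]
        mask=((plate|col)*255).astype(np.uint8)
    mk=mask[y1:y2,x1:x2]
    r0=render(n,x0,c,np.array([x1,y1]),mk.shape,z0)
    roi=cv2.dilate((r0>.1).astype(np.uint8),np.ones((19,19)))
    mk=mk*roi; mk=cv2.morphologyEx(mk,cv2.MORPH_CLOSE,np.ones((5,5),np.uint8)); 
    nl,lab,stt,_=cv2.connectedComponentsWithStats(mk); mk=(lab==1+np.argmax(stt[1:,4])).astype(float)
    mk=cv2.GaussianBlur(mk,(0,0),.7)
    def f(v):
        x=[x0[0]+v[0]/1000,x0[1]+v[1]/1000,x0[2]+v[2]]
        r=render(n,x,c,np.array([x1,y1]),mk.shape,z0); r=cv2.GaussianBlur(r,(0,0),.7); return ((r-mk)**2).sum()
    best=None
    r=minimize(f,[0,0,0],method='Nelder-Mead',options=dict(initial_simplex=[[0,0,0],[4,0,0],[0,4,0],[0,0,4]],xatol=.02,fatol=.05))
    r=minimize(f,r.x,method='Nelder-Mead',options=dict(initial_simplex=r.x+np.array([[0,0,0],[2,0,0],[0,2,0],[0,0,2]]),xatol=.02,fatol=.05))
    x=[x0[0]+r.x[0]/1000,x0[1]+r.x[1]/1000,x0[2]+r.x[2]]
    rr=render(n,x,c,np.array([x1,y1]),mk.shape,z0)
    vis=im[y1:y2,x1:x2].copy(); vis=cv2.resize(vis,None,fx=3,fy=3)
    cs,_=cv2.findContours(cv2.resize((rr*255).astype(np.uint8),None,fx=3,fy=3)//128,cv2.RETR_EXTERNAL,cv2.CHAIN_APPROX_NONE); cv2.drawContours(vis,cs,-1,(255,0,255),1)
    return x,r.fun,vis
E
python3 - <<'E'
from gfit import *; from foamfit import foamfit
k=np.load('n.npz'); c=(k['K'],k['o'],k['r']); im=cv2.imread('pics/n.png'); V=[]
for n,x0 in dict(red=(.384,-.2385,167.6),yellow=(.474,-.3235,-14.5),blue=(.393,-.3635,188)).items():
    x,f,v=gfit(n,im,c,x0); print(n,np.round(x,4),f); V.append(cv2.resize(v,(380,380)) )
cv2.imwrite('pics/n2.png',cv2.resize(np.hstack(V),None,fx=.69,fy=.69))
for f in 'klm':
    k=np.load(f+'.npz'); print(f,foamfit(cv2.imread(f'pics/{f}.png'),(k['K'],k['o'],k['r'])))
E
```

```text
red [  0.3866  -0.2374 168.1664] 140.43390294812167
yellow [  0.4718  -0.3226 -14.337 ] 21.504330305869008
blue [  0.3931  -0.3646 189.8721] 103.63783329821047
k (array([ 0.54037607, -0.12746333,  5.90811777]), 138, np.float64(0.7305786969068839))
l (array([ 0.54245266, -0.12636244,  5.89314526]), 54, np.float64(0.08802804832361354))
m (array([ 0.54040679, -0.12731941,  5.90565776]), 106, np.float64(0.10674587698837236))
```

View pics/n2.png

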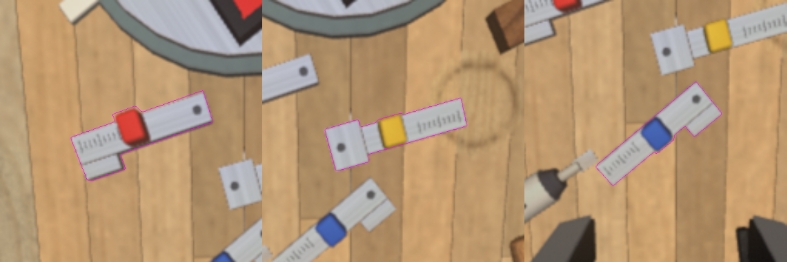

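```bash
python3 - <<'E'
from h import *
plan([.4718,-.3226,.09],-14.3);plan([.4718,-.3226,.036],-14.3)
E
```

```text
plan [ 0.4718 -0.3226  0.09  ] -14.3 trans [6.52, 1.39, -3.54] turn [-3.13, -0.0, -0.0]
plan [ 0.4718 -0.3226  0.036 ] -14.3 trans [8.68, 1.39, -3.54] turn [-3.13, -0.0, -0.0]
```

>>> arm_command --deltas '[{"translation": [5, 1.4, -3.55], "turn": [-3.1, 0, 0]}, {"translation": [5, 1.4, -3.55], "turn": [-3.1, 0, 0]}, {"translation": [5, 1.4, -3.55], "turn": [-3.1, 0, 0]}, {"translation": [6.5, 1.4, -3.55], "turn": [-3.1, 0, 0]}, {"translation": [6.5, 1.4, -3.55], "turn": [-3.1, 0, 0]}, {"translation": [6.5, 1.4, -3.55], "turn": [-3.1, 0, 0]}, {"translation": [6.5, 1.4, -3.55], "turn": [-3.1, 0, 0]}]' --gripper 50

```text
time_s: 16.42
ee_pos: [0.4717, -0.3229, 0.0905]
eef_rot: [-1.955, 1.569, 2.505]
force: [0.8, 0.7, 0.4]
grip_width: 0.0496
```

```bash
python3 - <<'E'
from h import *
st(); c=cal('wrist'); im=snap('wrist','p.png')
for n in ['yellow']:
  for d in models.mark_of('grip_'+n,'wrist')[:2]: print(n,round(float(d['score']),2),np.round(d['at'],1),np.round(ray('wrist',d['at'],.026,c),4))
plan([.4718,-.3226,.036],-14.3)
E
```

```text
t 16.42 p [ 0.4717 -0.3229  0.0905] jaw -14.49 xax [-0.001  0.001 -1.   ] q [-0.66  0.49  1.59 -0.    1.06 -0.41] F [0.8 0.7 0.4] g 0.0496
yellow 0.69 [285.7 227.7] [ 0.4737 -0.3241  0.026 ]
plan [ 0.4718 -0.3226  0.036 ] -14.3 trans [2.27, -0.03, -0.06] turn [-0.05, 0.01, -0.03]
```

View pics/p.png

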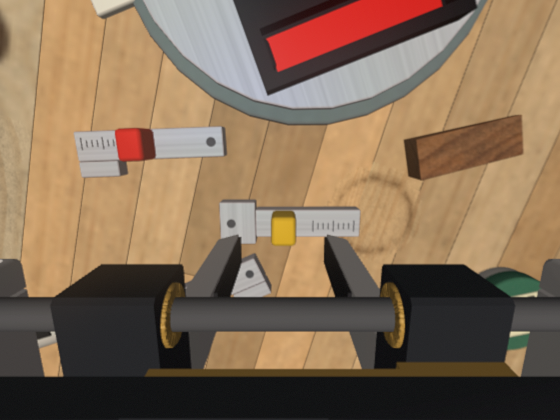

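Yellow is aligned with the jaws and its block is at (284,229). I'll refine the fit quickly from this view.

```bash
python3 - <<'E'
from gfit import *
c=cal('wrist'); im=cv2.imread('pics/p.png')
for n,x0 in dict(yellow=(.472,-.3226,-14.3),red=(.3866,-.2374,168.2)).items():
    x,f,v=gfit(n,im,c,x0); print(n,np.round(x,4),f); cv2.imwrite(f'pics/p_{n}.png',v)
E
```

```text
yellow [  0.4723  -0.3263 -14.2117] 466.90741719269397
red [  0.3869  -0.2396 167.6199] 463.4914251469602
```

View pics/p_yellow.png

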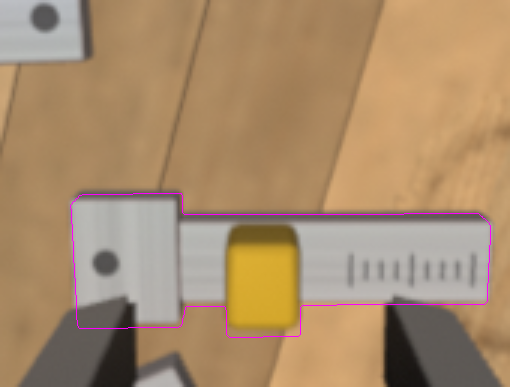

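View pics/p_red.png

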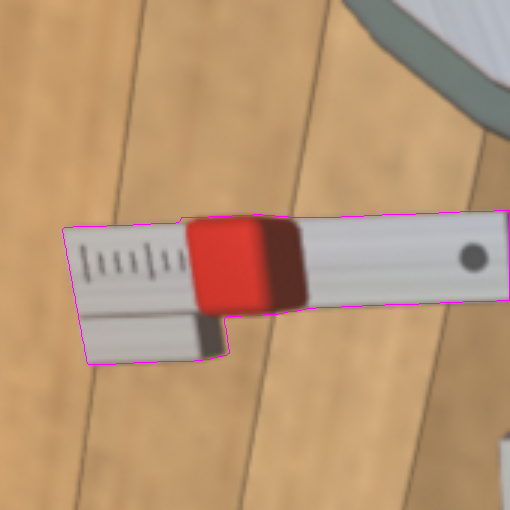

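>>> arm_command --deltas '[{"translation": [1.2, 0, 0], "turn": [0, 0, 0]}, {"translation": [2.2, 0.01, 0], "turn": [0, 0, 0]}, {"translation": [2.2, 0.01, 0], "turn": [0, 0, 0]}, {"translation": [2.2, 0.01, 0], "turn": [0, 0, 0]}]'

```text
time_s: 16.85
ee_pos: [0.472, -0.3242, 0.037]
eef_rot: [1.128, 1.57, -0.698]
force: [-0.8, 0.3, -0.8]
grip_width: 0.05
```

>>> arm_command --deltas '[{"translation": [0, 0, 0], "turn": [0, 0, 0]}, {"translation": [0, 0, 0], "turn": [0, 0, 0]}, {"translation": [0, 0, 0], "turn": [0, 0, 0]}, {"translation": [0, 0, 0], "turn": [0, 0, 0]}, {"translation": [0, 0, 0], "turn": [0, 0, 0]}, {"translation": [0, 0, 0], "turn": [0, 0, 0]}]' --gripper 0 --force 40

```text
time_s: 17.35
ee_pos: [0.472, -0.3235, 0.0359]
eef_rot: [1.109, 1.57, -0.716]
force: [-0.4, 0.3, 3.0]
grip_width: 0.0175
```

```bash
cat > pk.py <<'E'
from h import *
F=np.array([.5405,-.1273]); FA=5.9
ROW={'red':(4,-69-6),'yellow':(-5,-23),'blue':(-4,23-6)}
def pocket(n):
    a=np.radians(FA); x,y=np.array(ROW[n])/1000
    return F+[np.cos(a)*x-np.sin(a)*y,np.sin(a)*x+np.cos(a)*y]
E
python3 - <<'E'
from pk import *
for n in ROW: print(n,pocket(n))
st(); p=pocket('yellow'); plan([*p,.115],FA); plan([*p,.073],FA)
E
```

```text
red [ 0.55218825 -0.20149154]
yellow [ 0.53789071 -0.15069213]
blue [ 0.53477372 -0.11080122]
t 17.35 p [ 0.472  -0.3235  0.0359] jaw -14.54 xax [ 0. -0. -1.] q [-0.66  0.57  1.62 -0.    0.96 -0.41] F [-0.4  0.3  3. ] g 0.0175
plan [ 0.5379 -0.1507  0.115 ] 5.9 trans [-3.16, 0.82, -7.35] turn [-4.09, 0.0, -0.0]
plan [ 0.5379 -0.1507  0.073 ] 5.9 trans [-1.48, 0.82, -7.35] turn [-4.09, 0.0, -0.0]
```

>>> arm_command --deltas '[{"translation": [-1, 0, 0], "turn": [0, 0, 0]}, {"translation": [-2.2, 0, -0.4], "turn": [0, 0, 0]}, {"translation": [-3.2, 0.1, -1.2], "turn": [-0.6, 0, 0]}, {"translation": [-3.2, 0.25, -2.2], "turn": [-1.2, 0, 0]}, {"translation": [-3.2, 0.4, -3.3], "turn": [-1.8, 0, 0]}, {"translation": [-3.2, 0.5, -4.4], "turn": [-2.4, 0, 0]}, {"translation": [-3.2, 0.6, -5.4], "turn": [-3, 0, 0]}, {"translation": [-3.2, 0.7, -6.4], "turn": [-3.6, 0, 0]}, {"translation": [-3.2, 0.82, -7.1], "turn": [-4.1, 0, 0]}, {"translation": [-3.2, 0.82, -7.35], "turn": [-4.1, 0, 0]}, {"translation": [-3.2, 0.82, -7.35], "turn": [-4.1, 0, 0]}]'

```text
time_s: 18.27
ee_pos: [0.538, -0.1497, 0.1154]
eef_rot: [-2.057, 1.57, 2.759]
force: [1.2, 0.1, -0.8]
grip_width: 0.0173
```

```bash
python3 - <<'E'
from pk import *
st(); p=pocket('yellow'); plan([*p,.083],FA); snap('wrist','q.png'); snap('side','q2.png')
E
```

```text
t 18.27 p [ 0.538  -0.1497  0.1154] jaw 5.98 xax [-0.  0. -1.] q [-0.34  0.43  1.61  0.    1.1  -0.44] F [ 1.2  0.1 -0.8] g 0.0173
plan [ 0.5379 -0.1507  0.083 ] 5.9 trans [1.3, -0.01, 0.04] turn [0.02, -0.0, 0.0]
```

View pics/q.png

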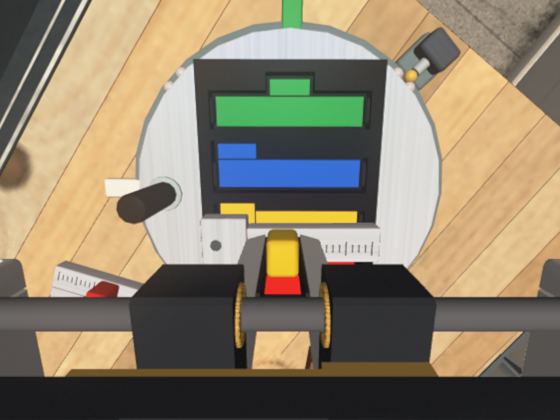

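Held above its pocket, with the plate spanning columns 201 to 380. I'll check it against the foam from this same image.

```bash
python3 - <<'E'
from pk import *; from foamfit import foamfit
c=cal('wrist'); im=cv2.imread('pics/q.png'); o,M=st()
x,n,e=foamfit(im,c,5.9,(.5405,-.1273)); print(x,n,e)
cv2.imwrite('pics/q3.png',cv2.resize(im[195:270,190:395],None,fx=3.9,fy=3.9,interpolation=cv2.INTER_CUBIC))
E
```

```text
t 18.37 p [ 0.5376 -0.1513  0.1155] jaw 5.87 xax [-0. -0. -1.] q [-0.34  0.43  1.61 -0.    1.1  -0.44] F [ 0.7 -0.4 -1.2] g 0.0182
[ 0.53990659 -0.12957376  5.83199416] 82 0.9043790746915712
```

View pics/q3.png

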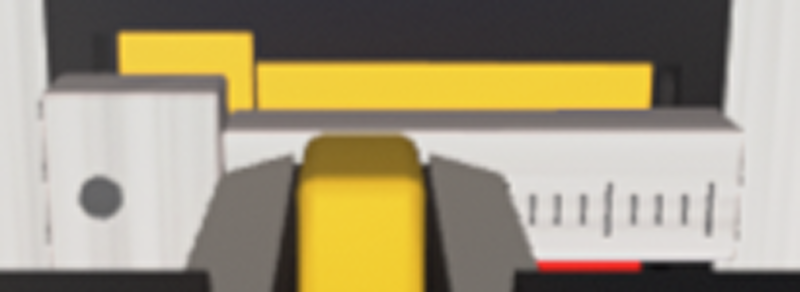

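```bash
python3 - <<'E'
from pk import *
c=cal('wrist'); z=.0935
a=np.radians(5.9); ux=np.array([np.cos(a),np.sin(a)]);uy=np.array([-ux[1],ux[0]])
for nm,(u,v) in dict(Lend=(46,180),Rend=(740,180),headtop=(130,93),bartop1=(240,131),bartop2=(700,131)).items():
    p=ray('wrist',(190+u/3.9,195+v/3.9),z,c)[:2]-F; print(nm,'foam x %.1f y %.1f'%(p@ux*1000,p@uy*1000))
z=.032
for nm,(u,v) in dict(fl=(118,60),fr=(653,90),ftop=(180,33),fb=(450,64)).items():
    p=ray('wrist',(190+u/3.9,195+v/3.9),z,c)[:2]-F; print(nm,'foam x %.1f y %.1f'%(p@ux*1000,p@uy*1000))
E
```

```text
Lend foam x -55.4 y -20.3
Rend foam x 54.0 y -20.4
headtop foam x -41.5 y -6.2
bartop1 foam x -24.6 y -12.3
bartop2 foam x 47.2 y -12.3
fl foam x -55.6 y -15.1
fr foam x 54.8 y -21.5
ftop foam x -42.7 y -9.4
fb foam x 12.7 y -16.0
```

>>> arm_command --deltas '[{"translation": [0.7, 0, 0], "turn": [0, 0, 0]}, {"translation": [1.2, 0, 0], "turn": [0, 0, 0]}, {"translation": [1.35, 0, 0], "turn": [0, 0, 0]}, {"translation": [1.5, 0, 0], "turn": [0, 0, 0]}, {"translation": [1.6, 0, 0], "turn": [0, 0, 0]}, {"translation": [1.6, 0, 0], "turn": [0, 0, 0]}]'

```text
time_s: 18.87
ee_pos: [0.5379, -0.1512, 0.0757]
eef_rot: [1.032, 1.57, -0.436]
force: [-0.4, 0.2, -1.0]
grip_width: 0.0178
```

```bash
python3 - <<'E'
from pk import *
st()
E
```

```text
t 18.87 p [ 0.5379 -0.1512  0.0757] jaw 5.91 xax [ 0. -0. -1.] q [-0.34  0.48  1.64 -0.    1.02 -0.44] F [-0.4  0.2 -1. ] g 0.0178
```

It has entered the pocket with no force. Now I'll press it in.

>>> arm_command --deltas '[{"translation": [0.1, 0, 0], "turn": [0, 0, 0]}, {"translation": [0.2, 0, 0], "turn": [0, 0, 0]}, {"translation": [0.3, 0, 0], "turn": [0, 0, 0]}, {"translation": [0.34, 0, 0], "turn": [0, 0, 0]}, {"translation": [0.34, 0, 0], "turn": [0, 0, 0]}, {"translation": [0.34, 0, 0], "turn": [0, 0, 0]}]'

```text
time_s: 19.37
ee_pos: [0.5382, -0.1508, 0.0679]
eef_rot: [0.935, 1.57, -0.531]
force: [-3.6, -0.6, 10.1]
grip_width: 0.0172
```

```bash
python3 - <<'E'
from pk import *
st()
E
```

```text
t 19.37 p [ 0.5382 -0.1508  0.0679] jaw 5.97 xax [ 0.001 -0.001 -1.   ] q [-0.34  0.5   1.64 -0.    1.   -0.44] F [-3.6 -0.6 10.1] g 0.0172
```

>>> arm_command --deltas '[{"translation": [0, 0, 0], "turn": [0, 0, 0]}, {"translation": [0, 0, 0], "turn": [0, 0, 0]}, {"translation": [0, 0, 0], "turn": [0, 0, 0]}, {"translation": [-1.5, 0, 0], "turn": [0, 0, 0]}, {"translation": [-1.5, 0, 0], "turn": [0, 0, 0]}, {"translation": [-1.5, 0, 0], "turn": [0, 0, 0]}]' --gripper 40

```text
time_s: 19.87
ee_pos: [0.5386, -0.1509, 0.106]
eef_rot: [1.128, 1.568, -0.338]
force: [0.7, -0.4, -0.4]
grip_width: 0.0401
```

>>> arm_command --deltas '[{"translation": [0, 0, 0], "turn": [0, 0, 0]}, {"translation": [0, 0, 0], "turn": [0, 0, 0]}, {"translation": [0, 0, 0], "turn": [0, 0, 0]}, {"translation": [0, 0, 0], "turn": [0, 0, 0]}, {"translation": [0, 0, 0], "turn": [0, 0, 0]}, {"translation": [0, 0, 0], "turn": [0, 0, 0]}]' --gripper 0

```text
time_s: 20.37
ee_pos: [0.5378, -0.1507, 0.1043]
eef_rot: [-2.015, 1.57, 2.802]
force: [0.1, -0.1, -0.1]
grip_width: 0.0037
```

```bash
python3 - <<'E'
from pk import *
st(); plan([.538,-.1507,.0885],5.9)
E
```

```text
t 20.37 p [ 0.5378 -0.1507  0.1043] jaw 5.95 xax [-0.  0. -1.] q [-0.34  0.45  1.62  0.    1.08 -0.44] F [ 0.1 -0.1 -0.1] g 0.0037
plan [ 0.538  -0.1507  0.0885] 5.9 trans [0.63, 0.01, 0.0] turn [0.01, -0.0, 0.0]
```

>>> arm_command --deltas '[{"translation": [0.3, 0, 0], "turn": [0, 0, 0]}, {"translation": [0.5, 0, 0], "turn": [0, 0, 0]}, {"translation": [0.6, 0, 0], "turn": [0, 0, 0]}, {"translation": [0.65, 0, 0], "turn": [0, 0, 0]}, {"translation": [0.65, 0, 0], "turn": [0, 0, 0]}, {"translation": [0.65, 0, 0], "turn": [0, 0, 0]}]'

```text
time_s: 20.87
ee_pos: [0.5385, -0.1508, 0.0892]
eef_rot: [1.161, 1.569, -0.305]
force: [-1.3, 2.0, 11.7]
grip_width: 0.0004
```

```bash
python3 - <<'E'
from pk import *
st()
E
```

```text
t 20.87 p [ 0.5385 -0.1508  0.0892] jaw 5.96 xax [ 0.002 -0.001 -1.   ] q [-0.34  0.47  1.63  0.    1.04 -0.44] F [-1.3  2.  11.7] g 0.0004
```

>>> arm_command --deltas '[{"translation": [0.05, 0, 0], "turn": [0, 0, 0]}, {"translation": [0.08, 0, 0], "turn": [0, 0, 0]}, {"translation": [0.08, 0, 0], "turn": [0, 0, 0]}]'

```text
time_s: 21.12
ee_pos: [0.5394, -0.1511, 0.0891]
eef_rot: [1.158, 1.566, -0.308]
force: [-3.9, 2.7, 28.4]
grip_width: 0.0004
```

>>> arm_command --deltas '[{"translation": [-1, 0, 0], "turn": [0, 0, 0]}, {"translation": [-3, 0, 0], "turn": [0, 0, 0]}, {"translation": [-5, 0, 0], "turn": [0, 0, 0]}, {"translation": [-5, 0, 0], "turn": [0, 0, 0]}, {"translation": [-5, 0, 0], "turn": [0, 0, 0]}]' --gripper 50

```text
time_s: 21.53
ee_pos: [0.5392, -0.1511, 0.2155]
eef_rot: [1.129, 1.564, -0.338]
force: [-0.1, -0.3, 0.3]
grip_width: 0.0306
```

```bash
python3 - <<'E'
from pk import *
st(); snap('wrist','r.png'); snap('side','r2.png'); plan([.3935,-.3635,.2],-171);
E
```

```text
t 21.53 p [ 0.5392 -0.1511  0.2155] jaw 5.96 xax [ 0.006 -0.002 -1.   ] q [-0.34  0.33  1.51  0.    1.3  -0.44] F [-0.1 -0.3  0.3] g 0.0306
plan [ 0.3935 -0.3635  0.2   ] -171 trans [0.43, -6.62, 7.87] turn [35.39, 0.0, 0.0]
```

View pics/r.png

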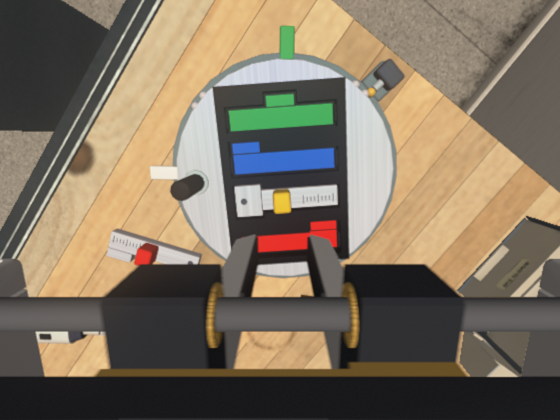

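```bash
python3 - <<'E'
from pk import *; from foamfit import foamfit
c=cal('wrist'); im=cv2.imread('pics/r.png')
for a in (5.9,9): print(foamfit(im,c,a,(.5405,-.1273)))
cv2.imwrite('pics/r3.png',cv2.resize(im[40:280,160:410],None,fx=2.5,fy=2.5,interpolation=cv2.INTER_CUBIC))
E
```

```text
(array([ 0.53744816, -0.12764946,  9.75898171]), 105, np.float64(0.9890421660754464))
(array([ 0.53744816, -0.12764946,  9.758982  ]), 105, np.float64(0.9890423507824653))
```

View pics/r3.png

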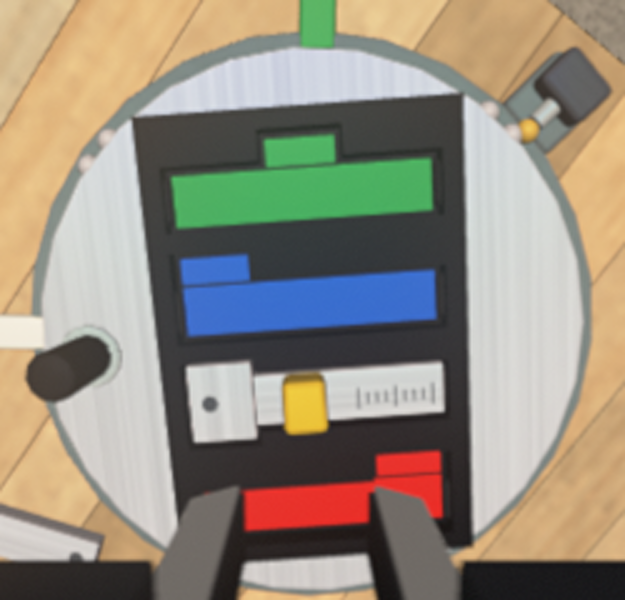

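The table has slipped about 4° CCW past the index, probably because the fingers opened while still pressing on the block. I'll bring it back by the handle.

```bash
python3 - <<'E'
from pk import *
plan([.442,-.1443,.13],-85);plan([.442,-.1443,.07],-85)
E
```

```text
plan [ 0.442  -0.1443  0.13  ] -85 trans [3.23, -3.78, -0.65] turn [18.19, 0.0, 0.0]
plan [ 0.442  -0.1443  0.07  ] -85 trans [5.63, -3.78, -0.65] turn [18.19, 0.0, 0.0]
```

>>> arm_command --deltas '[{"translation": [2.5, -3.8, -0.65], "turn": [18.2, 0, 0]}, {"translation": [2.5, -3.8, -0.65], "turn": [18.2, 0, 0]}, {"translation": [2.5, -3.8, -0.65], "turn": [18.2, 0, 0]}, {"translation": [2.5, -3.8, -0.65], "turn": [18.2, 0, 0]}, {"translation": [2.5, -3.8, -0.65], "turn": [18.2, 0, 0]}, {"translation": [2.5, -3.8, -0.65], "turn": [18.2, 0, 0]}, {"translation": [2.5, -3.8, -0.65], "turn": [18.2, 0, 0]}, {"translation": [2.5, -3.8, -0.65], "turn": [18.2, 0, 0]}, {"translation": [2.5, -3.8, -0.65], "turn": [18.2, 0, 0]}, {"translation": [2.5, -3.8, -0.65], "turn": [18.2, 0, 0]}, {"translation": [2.5, -3.8, -0.65], "turn": [18.2, 0, 0]}, {"translation": [2.5, -3.8, -0.65], "turn": [18.2, 0, 0]}]'

```text
time_s: 22.63
ee_pos: [0.4408, -0.144, 0.1468]
eef_rot: [-0.558, 1.567, 2.752]
force: [0.5, -0.7, 0.0]
grip_width: 0.05
```

>>> arm_command --deltas '[{"translation": [0, 0, 0], "turn": [0.5, 0, 0]}, {"translation": [0, 0, 0], "turn": [0.5, 0, 0]}, {"translation": [0, 0, 0], "turn": [0.5, 0, 0]}]'

```text
time_s: 22.88
ee_pos: [0.4411, -0.1441, 0.1474]
eef_rot: [-0.508, 1.568, 2.767]
force: [-0.3, -0.1, 0.0]
grip_width: 0.0499
```

```bash
python3 - <<'E'
from pk import *; from foamfit import foamfit
st(); c=cal('wrist'); im=snap('wrist','s.png')
for d in models.mark_of('handle','wrist')[:1]: print(d['score'],d['at'],ray('wrist',d['at'],.066,c))
im=im[:,:,::-1].copy();print(foamfit(im,c,9.8,(.5405,-.1273)))
plan([.442,-.1443,.07],-85)
E
```

```text
t 22.88 p [ 0.4411 -0.1441  0.1474] jaw -82.37 xax [-0.002  0.001 -1.   ] q [-0.39  0.2   1.84 -0.    1.11  1.04] F [-0.3 -0.1  0. ] g 0.0499
0.67 [285.4, 225.4] [ 0.43801608 -0.14774155  0.066     ]
(array([ 0.54040355, -0.12758856,  9.9538387 ]), 105, np.float64(0.19534003925489052))
plan [ 0.442  -0.1443  0.07  ] -85 trans [3.12, 0.01, -0.03] turn [0.52, 0.01, 0.01]
```

View pics/s.png

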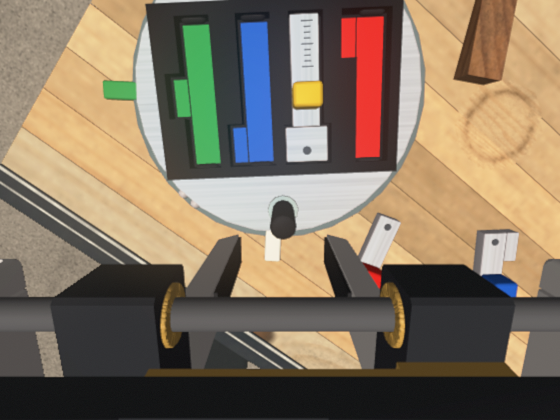

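>>> arm_command --deltas '[{"translation": [1.6, 0.05, 0], "turn": [0.5, 0, 0]}, {"translation": [3.1, 0.05, 0], "turn": [0.5, 0, 0]}, {"translation": [3.1, 0.05, 0], "turn": [0.5, 0, 0]}, {"translation": [3.1, 0.05, 0], "turn": [0.5, 0, 0]}]'

```text
time_s: 23.32
ee_pos: [0.4411, -0.1453, 0.0707]
eef_rot: [-0.486, 1.567, 2.745]
force: [1.2, -0.1, 1.2]
grip_width: 0.0504
```

>>> arm_command --deltas '[{"translation": [0, 0, 0], "turn": [0, 0, 0]}, {"translation": [0, 0, 0], "turn": [0, 0, 0]}, {"translation": [0, 0, 0], "turn": [0, 0, 0]}, {"translation": [0, 0, 0], "turn": [0, 0, 0]}, {"translation": [0, 0, 0], "turn": [0, 0, 0]}, {"translation": [0, 0, 0], "turn": [0, 0, 0]}]' --gripper 0 --force 15

```text
time_s: 23.82
ee_pos: [0.4422, -0.1457, 0.0721]
eef_rot: [2.652, 1.57, -0.402]
force: [-1.5, 0.1, 7.5]
grip_width: 0.02
```

```bash
python3 - <<'E'
from pk import *
o,M=st(); C=np.array([.5404,-.1275]); p=o['ee_pos']; v=p[:2]-C; print(np.degrees(np.arctan2(v[1],v[0])),np.linalg.norm(v))
b=np.radians(184.9); q=np.array([*(C+.1*np.array([np.cos(b),np.sin(b)])),p[2]]); print(M.T@(q-p)/.025)
E
```

```text
t 23.82 p [ 0.4422 -0.1457  0.0721] jaw -84.98 xax [ 0.001 -0.001 -1.   ] q [-0.4   0.31  1.9  -0.    0.93  1.09] F [-1.5  0.1  7.5] g 0.02
-169.47310828891762 0.09987000137571343
[-2.65584181e-04 -3.91740433e-01  2.36278729e-02]
```

>>> arm_command --deltas '[{"translation": [0, -0.1, 0.01], "turn": [0, 0, 0]}, {"translation": [0, -0.2, 0.01], "turn": [0, 0, 0]}, {"translation": [0, -0.3, 0.02], "turn": [0, 0, 0]}, {"translation": [0, -0.38, 0.02], "turn": [0, 0, 0]}, {"translation": [0, -0.38, 0.02], "turn": [0, 0, 0]}, {"translation": [0, -0.38, 0.02], "turn": [0, 0, 0]}, {"translation": [0, -0.38, 0.02], "turn": [0, 0, 0]}]'

```text
time_s: 24.4
ee_pos: [0.4408, -0.1363, 0.0717]
eef_rot: [2.653, 1.57, -0.401]
force: [0.3, -1.1, 2.3]
grip_width: 0.0198
```

>>> arm_command --deltas '[{"translation": [0, 0, 0], "turn": [0, 0, 0]}, {"translation": [0, 0, 0], "turn": [0, 0, 0]}, {"translation": [0, 0, 0], "turn": [0, 0, 0]}, {"translation": [0, 0, 0], "turn": [0, 0, 0]}, {"translation": [-2, 0, 0], "turn": [0, 0, 0]}, {"translation": [-4, 0, 0], "turn": [0, 0, 0]}, {"translation": [-4, 0, 0], "turn": [0, 0, 0]}]' --gripper 50

```text
time_s: 24.98
ee_pos: [0.4416, -0.1366, 0.1758]
eef_rot: [2.681, 1.566, -0.373]
force: [0.8, -0.0, 0.6]
grip_width: 0.05
```

```bash
python3 - <<'E'
from pk import *; from foamfit import foamfit
st(); c=cal('wrist'); im=snap('wrist','u.png')[:,:,::-1].copy()
print(foamfit(im,c,5,(.5405,-.1273)))
E
```

```text
t 24.98 p [ 0.4416 -0.1366  0.1758] jaw -84.98 xax [ 0.005 -0.002 -1.   ] q [-0.38  0.15  1.82  0.    1.16  1.1 ] F [ 0.8 -0.   0.6] g 0.05
(array([ 0.54052937, -0.12756533,  5.39596317]), 140, np.float64(0.434719819640958))
```

View pics/u.png

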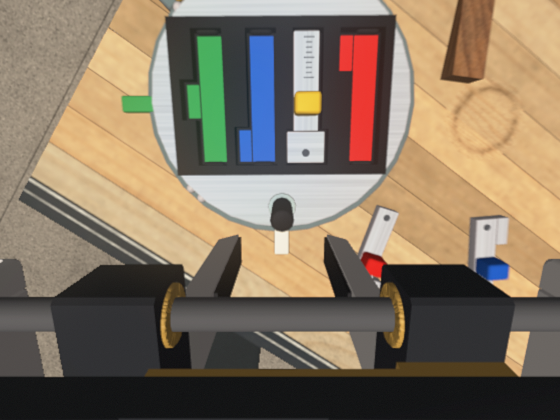

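```bash
python3 - <<'E'
from pk import *
plan([.3868,-.2385,.12],-102.2)
E
```

```text
plan [ 0.3868 -0.2385  0.12  ] -102.2 trans [2.28, 3.85, 2.58] turn [3.44, -0.08, -0.03]
```

>>> arm_command --deltas '[{"translation": [0, 3.85, 2.6], "turn": [3.4, -0.1, 0]}, {"translation": [0, 3.85, 2.6], "turn": [3.4, -0.1, 0]}, {"translation": [2, 3.85, 2.6], "turn": [3.4, -0.1, 0]}, {"translation": [2.2, 3.85, 2.6], "turn": [3.4, -0.1, 0]}, {"translation": [2.2, 3.85, 2.6], "turn": [3.4, -0.1, 0]}, {"translation": [2.2, 3.85, 2.6], "turn": [3.4, -0.1, 0]}, {"translation": [2.2, 3.85, 2.6], "turn": [3.4, -0.1, 0]}]'

```text
time_s: 25.62
ee_pos: [0.3849, -0.2374, 0.1173]
eef_rot: [0.197, 1.563, 3.13]
force: [-0.2, -0.4, -0.2]
grip_width: 0.05
```

```bash
python3 - <<'E'
from gfit import *
st(); c=cal('wrist'); im=snap('wrist','v.png')[:,:,::-1].copy()
x,f,v=gfit('red',im,c,(.3868,-.2385,167.8)); print(np.round(x,4),f); cv2.imwrite('pics/v_red.png',v)
for d in models.mark_of('grip_red','wrist')[:1]: print(d['score'],d['at'],ray('wrist',d['at'],.026,c))
E
```

```text
t 25.62 p [ 0.3849 -0.2374  0.1173] jaw -101.94 xax [-0.008  0.    -1.   ] q [-0.63  0.22  1.9  -0.01  1.03  1.15] F [-0.2 -0.4 -0.2] g 0.05
[  0.3857  -0.2378 167.8672] 104.74332611483801
0.97 [278.1, 215.7] [ 0.38720783 -0.23545284  0.026     ]
```

View pics/v.png

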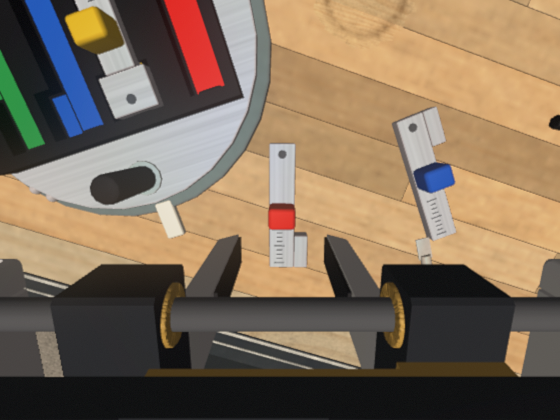

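View pics/v_red.png

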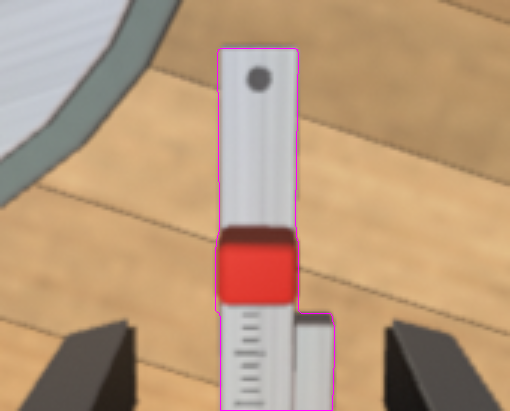

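```bash
python3 - <<'E'
from pk import *
plan([.3857,-.2378,.036],-102.1)
E
```

```text
plan [ 0.3857 -0.2378  0.036 ] -102.1 trans [3.26, 0.0, -0.05] turn [0.04, 0.08, -0.02]
```

>>> arm_command --deltas '[{"translation": [1.5, 0, -0.05], "turn": [0, 0.1, 0]}, {"translation": [3, 0, -0.05], "turn": [0, 0.1, 0]}, {"translation": [3.25, 0, -0.05], "turn": [0, 0.1, 0]}, {"translation": [3.25, 0, -0.05], "turn": [0, 0.1, 0]}]'

```text
time_s: 26.05
ee_pos: [0.3844, -0.2371, 0.0344]
eef_rot: [-0.01, 1.568, 2.924]
force: [-0.1, -0.1, 0.1]
grip_width: 0.0502
```

>>> arm_command --deltas '[{"translation": [0, 0, 0], "turn": [0, 0, 0]}, {"translation": [0, 0, 0], "turn": [0, 0, 0]}, {"translation": [0, 0, 0], "turn": [0, 0, 0]}, {"translation": [0, 0, 0], "turn": [0, 0, 0]}, {"translation": [0, 0, 0], "turn": [0, 0, 0]}, {"translation": [0, 0, 0], "turn": [0, 0, 0]}]' --gripper 0 --force 40

```text
time_s: 26.55
ee_pos: [0.3851, -0.2383, 0.036]
eef_rot: [2.254, 1.568, -1.097]
force: [-1.6, 0.3, 8.3]
grip_width: 0.0215
```

```bash
sed -i 's/^F=.*/F=np.array([.5405,-.1275]); FA=5.4/' pk.py; python3 - <<'E'
from pk import *
o,M=st(); p=pocket('red'); print(p); plan([o['ee_pos'][0],o['ee_pos'][1],.15],-102);plan([*p,.15],FA+90+.0);plan([*p,.15],-60)
E
```

```text
t 26.55 p [ 0.3851 -0.2383  0.036 ] jaw -101.99 xax [ 0.001 -0.002 -1.   ] q [-0.63  0.35  1.95 -0.    0.83  1.15] F [-1.6  0.3  8.3] g 0.0215
[ 0.55154037 -0.20179071]
plan [ 0.3851 -0.2383  0.15  ] -102 trans [-4.56, 0.01, -0.01] turn [0.0, -0.02, -0.02]
plan [ 0.5515 -0.2018  0.15  ] 95.4 trans [-4.56, -2.8, -6.21] turn [32.52, -0.03, 0.02]
plan [ 0.5515 -0.2018  0.15  ] -60 trans [-4.56, -2.8, -6.21] turn [-8.4, -0.01, -0.03]
```

>>> arm_command --deltas '[{"translation": [-1, 0, 0], "turn": [0, 0, 0]}, {"translation": [-2.5, 0, 0], "turn": [0, 0, 0]}, {"translation": [-4.5, -0.2, -0.4], "turn": [-1, 0, 0]}, {"translation": [-4.5, -0.5, -1], "turn": [-2.4, 0, 0]}, {"translation": [-4.5, -0.7, -1.6], "turn": [-3.8, 0, 0]}, {"translation": [-4.5, -1, -2.2], "turn": [-5.2, 0, 0]}, {"translation": [-4.5, -1.2, -2.7], "turn": [-6.6, 0, 0]}, {"translation": [-4.5, -1.5, -3.3], "turn": [-8, 0, 0]}, {"translation": [-4.5, -1.7, -3.8], "turn": [-9.4, 0, 0]}, {"translation": [-4.5, -2, -4.4], "turn": [-10.8, 0, 0]}, {"translation": [-4.5, -2.2, -5], "turn": [-12.2, 0, 0]}, {"translation": [-4.5, -2.5, -5.6], "turn": [-13.6, 0, 0]}]'

```text
time_s: 27.55
ee_pos: [0.5352, -0.2057, 0.1476]
eef_rot: [0.38, 1.569, -1.778]
force: [-0.1, -0.4, -2.0]
grip_width: 0.0214
```

```bash
python3 - <<'E'
from pk import *
o,M=st(); p=pocket('red'); plan([*p,.15],95.4)
E
```

```text
t 27.55 p [ 0.5352 -0.2057  0.1476] jaw -33.65 xax [-0.    -0.001 -1.   ] q [-0.43  0.42  1.54 -0.    1.18  0.16] F [-0.1 -0.4 -2. ] g 0.0214
plan [ 0.5515 -0.2018  0.15  ] 95.4 trans [-0.1, 0.46, -0.49] turn [-25.81, 0.01, 0.01]
```

>>> arm_command --deltas '[{"translation": [-0.1, 0.46, -0.49], "turn": [-1.4, 0, 0]}, {"translation": [-0.1, 0.46, -0.49], "turn": [-2.8, 0, 0]}, {"translation": [-0.1, 0.46, -0.49], "turn": [-4.2, 0, 0]}, {"translation": [-0.1, 0.46, -0.49], "turn": [-5.6, 0, 0]}, {"translation": [-0.1, 0.46, -0.49], "turn": [-7, 0, 0]}, {"translation": [-0.1, 0.46, -0.49], "turn": [-8.4, 0, 0]}, {"translation": [-0.1, 0.46, -0.49], "turn": [-9.8, 0, 0]}, {"translation": [-0.1, 0.46, -0.49], "turn": [-11.2, 0, 0]}, {"translation": [-0.1, 0.46, -0.49], "turn": [-12.6, 0, 0]}, {"translation": [-0.1, 0.46, -0.49], "turn": [-14, 0, 0]}, {"translation": [-0.1, 0.46, -0.49], "turn": [-15.4, 0, 0]}, {"translation": [-0.1, 0.46, -0.49], "turn": [-16.8, 0, 0]}]'

```text
time_s: 28.55
ee_pos: [0.5509, -0.202, 0.1501]
eef_rot: [-1.142, 1.57, -1.834]
force: [-0.4, 0.1, -1.3]
grip_width: 0.0215
```

```bash
python3 - <<'E'
from pk import *
o,M=st(); p=pocket('red'); plan([*p,.115],95.4)
E
```

```text
t 28.55 p [ 0.5509 -0.202   0.1501] jaw 50.36 xax [-0.    -0.001 -1.   ] q [-0.41  0.45  1.5  -0.    1.2  -1.29] F [-0.4  0.1 -1.3] g 0.0215
plan [ 0.5515 -0.2018  0.115 ] 95.4 trans [1.4, 0.02, 0.01] turn [-9.01, 0.0, 0.01]
```

>>> arm_command --deltas '[{"translation": [0, 0.02, 0], "turn": [-1.4, 0, 0]}, {"translation": [0, 0.02, 0], "turn": [-2.8, 0, 0]}, {"translation": [0, 0.02, 0], "turn": [-4.2, 0, 0]}, {"translation": [0, 0.02, 0], "turn": [-5.6, 0, 0]}, {"translation": [0.5, 0.02, 0], "turn": [-7, 0, 0]}, {"translation": [1, 0.02, 0], "turn": [-8.4, 0, 0]}, {"translation": [1.4, 0.02, 0], "turn": [-9, 0, 0]}, {"translation": [1.4, 0.02, 0], "turn": [-9, 0, 0]}, {"translation": [1.4, 0.02, 0], "turn": [-9, 0, 0]}]'

```text
time_s: 29.3
ee_pos: [0.5512, -0.2016, 0.115]
eef_rot: [-2.392, 1.569, -2.307]
force: [-0.3, 0.8, -1.4]
grip_width: 0.0215
```

```bash
python3 - <<'E'
from pk import *; from foamfit import foamfit
o,M=st(); c=cal('wrist'); im=snap('wrist','w.png')[:,:,::-1].copy(); p=pocket('red'); plan([*p,.085],95.4)
print(foamfit(im,c,5.4,(.5405,-.1275)))
E
```

```text
t 29.3 p [ 0.5512 -0.2016  0.115 ] jaw 94.89 xax [-0.001 -0.001 -1.   ] q [-0.41  0.49  1.53 -0.    1.13 -2.07] F [-0.3  0.8 -1.4] g 0.0215
plan [ 0.5515 -0.2018  0.085 ] 95.4 trans [1.22, 0.0, 0.0] turn [-0.1, 0.0, 0.02]
(array([ 0.54049647, -0.12751395,  5.39363071]), 85, np.float64(0.9604170570056059))
```

View pics/w.png

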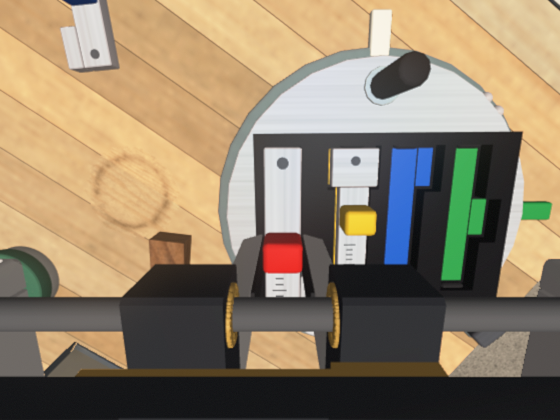

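```bash
python3 - <<'E'
from pk import *
im=cv2.imread('pics/w.png'); cv2.imwrite('pics/w2.png',cv2.resize(im[125:265,235:405],None,fx=4.2,fy=4.2,interpolation=cv2.INTER_CUBIC))
E
```

```text
(no output)
```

View pics/w2.png

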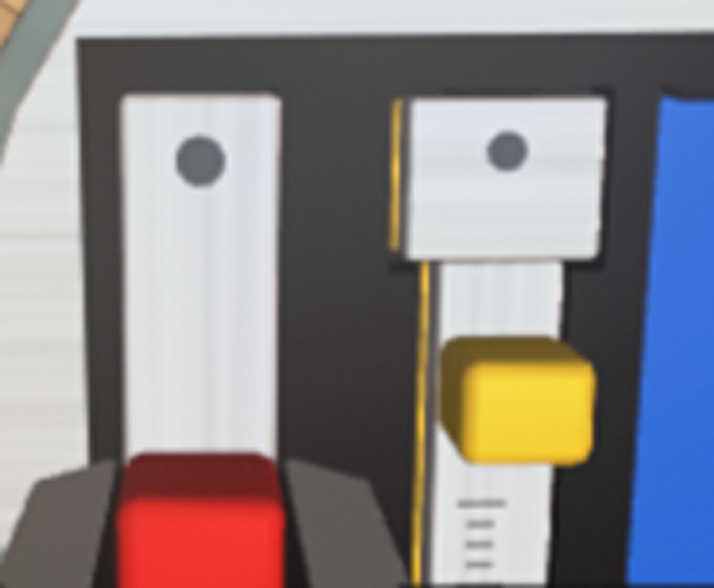

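```bash
python3 - <<'E'
from pk import *
c=cal('wrist'); a=np.radians(FA); ux=np.array([np.cos(a),np.sin(a)]);uy=np.array([-ux[1],ux[0]])
def m(nm,u,v,z):
    p=ray('wrist',(235+u/4.2,125+v/4.2),z,c)[:2]-F; print(nm,'foam x %.1f y %.1f'%(p@ux*1000,p@uy*1000))
for nm,u,v in [('endL',122,97),('endR',280,97),('sideL',124,440),('sideR',275,440)]: m(nm,u,v,.093)
for nm,u,v in [('yhead TL',410,98),('yhead TR',607,98),('yhead BL',405,258),('yhead BR',600,258),('barL',440,330),('barR',560,330)]: m(nm,u,v,.046)
m('foam corner',80,40,.046)
E
```

```text
endL foam x -56.7 y -85.6
endR foam x -56.5 y -64.0
sideL foam x -7.8 y -86.4
sideR foam x -7.6 y -64.5
yhead TL foam x -54.7 y -38.8
yhead TR foam x -54.4 y -4.9
yhead BL foam x -26.9 y -38.9
yhead BR foam x -26.6 y -4.4
barL foam x -13.8 y -32.3
barR foam x -13.6 y -10.7
foam corner foam x -64.9 y -95.3
```

>>> arm_command --deltas '[{"translation": [0.4, 0, 0.07], "turn": [-0.1, 0, 0]}, {"translation": [0.9, 0, 0.07], "turn": [-0.1, 0, 0]}, {"translation": [1.2, 0, 0.07], "turn": [-0.1, 0, 0]}, {"translation": [1.4, 0, 0.07], "turn": [-0.1, 0, 0]}, {"translation": [1.55, 0, 0.07], "turn": [-0.1, 0, 0]}, {"translation": [1.55, 0, 0.07], "turn": [-0.1, 0, 0]}]'

```text
time_s: 29.85
ee_pos: [0.553, -0.2015, 0.0755]
eef_rot: [-2.351, 1.57, -2.255]
force: [0.0, 1.4, -1.2]
grip_width: 0.0216
```

```bash
python3 - <<'E'
from pk import *
st()
E
```

```text
t 29.85 p [ 0.553  -0.2015  0.0755] jaw 95.5 xax [-0.001 -0.001 -1.   ] q [-0.41  0.54  1.55 -0.    1.05 -2.08] F [ 0.   1.4 -1.2] g 0.0216
```

>>> arm_command --deltas '[{"translation": [0.1, 0, 0], "turn": [0, 0, 0]}, {"translation": [0.2, 0, 0], "turn": [0, 0, 0]}, {"translation": [0.28, 0, 0], "turn": [0, 0, 0]}, {"translation": [0.32, 0, 0], "turn": [0, 0, 0]}, {"translation": [0.32, 0, 0], "turn": [0, 0, 0]}]'

```text
time_s: 30.27
ee_pos: [0.5531, -0.2016, 0.0681]
eef_rot: [-1.784, 1.569, -1.688]
force: [-0.3, -1.0, -1.0]
grip_width: 0.0217
```

```bash
python3 - <<'E'
from pk import *
st()
E
```

```text
t 30.27 p [ 0.5531 -0.2016  0.0681] jaw 95.51 xax [-0.    -0.001 -1.   ] q [-0.41  0.55  1.55 -0.    1.04 -2.08] F [-0.3 -1.  -1. ] g 0.0217
```

>>> arm_command --deltas '[{"translation": [0.04, 0, 0], "turn": [0, 0, 0]}, {"translation": [0.08, 0, 0], "turn": [0, 0, 0]}, {"translation": [0.08, 0, 0], "turn": [0, 0, 0]}]'

```text
time_s: 30.52
ee_pos: [0.5538, -0.2016, 0.068]
eef_rot: [-0.872, 1.568, -0.776]
force: [-3.8, 3.7, 17.4]
grip_width: 0.0219
```

>>> arm_command --deltas '[{"translation": [0, 0, 0], "turn": [0, 0, 0]}, {"translation": [0, 0, 0], "turn": [0, 0, 0]}, {"translation": [0, 0, 0], "turn": [0, 0, 0]}, {"translation": [0, 0, 0], "turn": [0, 0, 0]}, {"translation": [-1.5, 0, 0], "turn": [0, 0, 0]}, {"translation": [-1.5, 0, 0], "turn": [0, 0, 0]}, {"translation": [-1.5, 0, 0], "turn": [0, 0, 0]}]' --gripper 34

```text
time_s: 31.1
ee_pos: [0.5539, -0.2019, 0.1053]
eef_rot: [-0.844, 1.567, -0.748]
force: [-0.3, 0.1, 0.4]
grip_width: 0.0343
```

```bash
python3 - <<'E'
from pk import *; from foamfit import foamfit
o,M=st(); c=cal('wrist'); im=snap('wrist','x.png')[:,:,::-1].copy(); print(foamfit(im,c,5.4,(.5405,-.1275)))
E
```

```text
t 31.1 p [ 0.5539 -0.2019  0.1053] jaw 95.51 xax [ 0.003 -0.003 -1.   ] q [-0.41  0.5   1.53 -0.    1.11 -2.08] F [-0.3  0.1  0.4] g 0.0343
(array([ 0.54020997, -0.12733764,  5.64428661]), 89, np.float64(0.21599348080235561))
```

View pics/x.png

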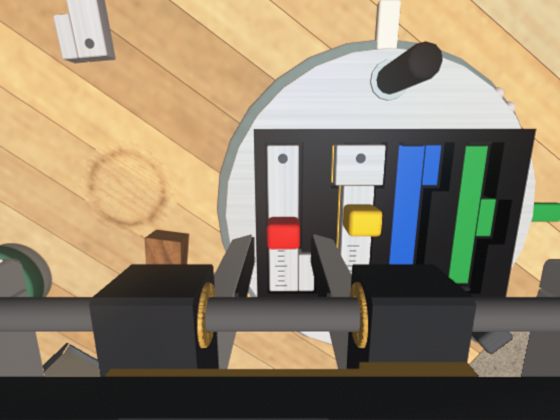

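Red has bottomed at the same height as yellow, and the table is still at index (5.6°). Next is blue, which needs a long wrist rotation.

```bash
python3 - <<'E'
from pk import *
plan([.392,-.364,.17],10)
E
```

```text
plan [ 0.392 -0.364  0.17 ] 10 trans [-2.64, -5.85, -7.04] turn [17.1, 0.02, 0.01]
```

>>> arm_command --deltas '[{"translation": [-1.5, 0, 0], "turn": [0, 0, 0]}, {"translation": [-2.6, 0, 0], "turn": [1.4, 0, 0]}, {"translation": [-2.6, -0.6, -0.7], "turn": [2.8, 0, 0]}, {"translation": [-2.6, -1.2, -1.5], "turn": [4.2, 0, 0]}, {"translation": [-2.6, -1.8, -2.2], "turn": [5.6, 0, 0]}, {"translation": [-2.6, -2.4, -3], "turn": [7, 0, 0]}, {"translation": [-2.6, -3, -3.7], "turn": [8.4, 0, 0]}, {"translation": [-2.6, -3.6, -4.4], "turn": [9.8, 0, 0]}, {"translation": [-2.6, -4.2, -5.1], "turn": [11.2, 0, 0]}, {"translation": [-2.6, -4.8, -5.8], "turn": [12.6, 0, 0]}, {"translation": [-2.6, -5.4, -6.5], "turn": [14, 0, 0]}, {"translation": [-2.6, -5.85, -7], "turn": [15.4, 0, 0]}]' --gripper 50

```text
time_s: 32.15
ee_pos: [0.3914, -0.3647, 0.1678]
eef_rot: [-1.809, 1.569, -3.063]
force: [0.2, -0.3, -0.5]
grip_width: 0.05
```

>>> arm_command --deltas '[{"translation": [0, 0, 0], "turn": [1.4, 0, 0]}, {"translation": [0, 0, 0], "turn": [2.8, 0, 0]}, {"translation": [0, 0, 0], "turn": [4.2, 0, 0]}, {"translation": [0, 0, 0], "turn": [5.6, 0, 0]}, {"translation": [0, 0, 0], "turn": [7, 0, 0]}, {"translation": [0, 0, 0], "turn": [8.4, 0, 0]}, {"translation": [0, 0, 0], "turn": [9.8, 0, 0]}, {"translation": [0, 0, 0], "turn": [11.2, 0, 0]}, {"translation": [0, 0, 0], "turn": [12.6, 0, 0]}, {"translation": [0, 0, 0], "turn": [14, 0, 0]}, {"translation": [0, 0, 0], "turn": [15.4, 0, 0]}, {"translation": [0, 0, 0], "turn": [16.8, 0, 0]}]'

```text
time_s: 33.15
ee_pos: [0.3927, -0.3636, 0.1678]
eef_rot: [-0.424, 1.569, 3.139]
force: [-0.6, 0.7, -0.3]
grip_width: 0.0498
```

```bash
python3 - <<'E'
from pk import *
st(); plan([.392,-.364,.17],-170)
E
```

```text
t 33.15 p [ 0.3927 -0.3636  0.1678] jaw -65.84 xax [-0.001  0.    -1.   ] q [-0.81  0.32  1.63 -0.    1.19  0.33] F [-0.6  0.7 -0.3] g 0.0498
plan [ 0.392 -0.364  0.17 ] -170 trans [-0.09, 0.0, 0.03] turn [20.83, 0.02, -0.01]
```

>>> arm_command --deltas '[{"translation": [0, 0, 0], "turn": [1.4, 0, 0]}, {"translation": [0, 0, 0], "turn": [2.8, 0, 0]}, {"translation": [0, 0, 0], "turn": [4.2, 0, 0]}, {"translation": [0, 0, 0], "turn": [5.6, 0, 0]}, {"translation": [0, 0, 0], "turn": [7, 0, 0]}, {"translation": [0, 0, 0], "turn": [8.4, 0, 0]}, {"translation": [0, 0, 0], "turn": [9.8, 0, 0]}, {"translation": [0, 0, 0], "turn": [11.2, 0, 0]}, {"translation": [0, 0, 0], "turn": [12.6, 0, 0]}, {"translation": [0, 0, 0], "turn": [14, 0, 0]}, {"translation": [0, 0, 0], "turn": [15.4, 0, 0]}, {"translation": [0, 0, 0], "turn": [16.8, 0, 0]}]'

```text
time_s: 34.15
ee_pos: [0.3927, -0.3636, 0.1678]
eef_rot: [1.034, 1.569, 3.131]
force: [0.6, -0.5, -0.1]
grip_width: 0.0499
```

```bash
python3 - <<'E'
from pk import *
st(); plan([.392,-.364,.12],-170); snap('wrist','y.png')
E
```

```text
t 34.15 p [ 0.3927 -0.3636  0.1678] jaw -149.84 xax [-0.001  0.    -1.   ] q [-0.81  0.32  1.63 -0.    1.19  1.8 ] F [ 0.6 -0.5 -0.1] g 0.0499
plan [ 0.392 -0.364  0.12 ] -170 trans [1.91, 0.03, -0.0] turn [4.03, 0.01, -0.01]
```

View pics/y.png

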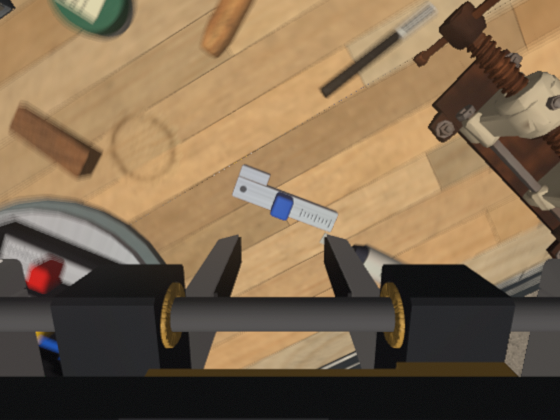

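```bash
python3 - <<'E'
from gfit import *
c=cal('wrist'); im=cv2.imread('pics/y.png')
x,f,v=gfit('blue',im,c,(.3931,-.3646,189.9)); print(np.round(x,4),f); cv2.imwrite('pics/y_b.png',v)
for uv in [(440,110),(430,55),(470,10),(365,255)]: print(uv,ray('wrist',uv,.05,c))
E
```

```text
[  0.3929  -0.3636 188.1829] 166.32982167089776
(440, 110) [ 0.31923705 -0.50805227  0.05      ]
(430, 55) [ 0.35197604 -0.538952    0.05      ]
(470, 10) [ 0.34367979 -0.58154827  0.05      ]
(365, 255) [ 0.30298749 -0.36641715  0.05      ]
```

View pics/y_b.png

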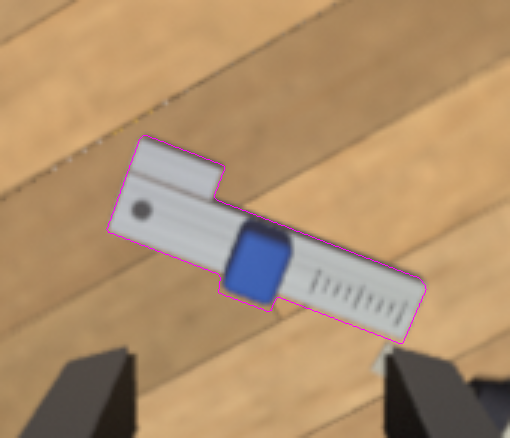

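```bash
python3 - <<'E'
from pk import *
plan([.3929,-.3636,.036],-171.8)
E
```

```text
plan [ 0.3929 -0.3636  0.036 ] -171.8 trans [5.27, -0.01, -0.01] turn [4.28, 0.01, -0.02]
```

>>> arm_command --deltas '[{"translation": [1, 0, 0], "turn": [1.4, 0, 0]}, {"translation": [2, 0, 0], "turn": [2.8, 0, 0]}, {"translation": [3, 0, 0], "turn": [4.3, 0, 0]}, {"translation": [4, 0, 0], "turn": [4.3, 0, 0]}, {"translation": [5, 0, 0], "turn": [4.3, 0, 0]}, {"translation": [5.25, 0, 0], "turn": [4.3, 0, 0]}, {"translation": [5.25, 0, 0], "turn": [4.3, 0, 0]}, {"translation": [5.25, 0, 0], "turn": [4.3, 0, 0]}]'

```text
time_s: 34.87
ee_pos: [0.3931, -0.3642, 0.0382]
eef_rot: [2.892, 1.569, -1.662]
force: [-0.3, 0.3, 1.0]
grip_width: 0.0499
```

```bash
python3 - <<'E'
from pk import *
st(); snap('wrist','y2.png')
E
```

```text
t 34.87 p [ 0.3931 -0.3642  0.0382] jaw -170.91 xax [-0.    -0.001 -1.   ] q [-0.82  0.5   1.72 -0.    0.92  2.17] F [-0.3  0.3  1. ] g 0.0499
```

View pics/y2.png

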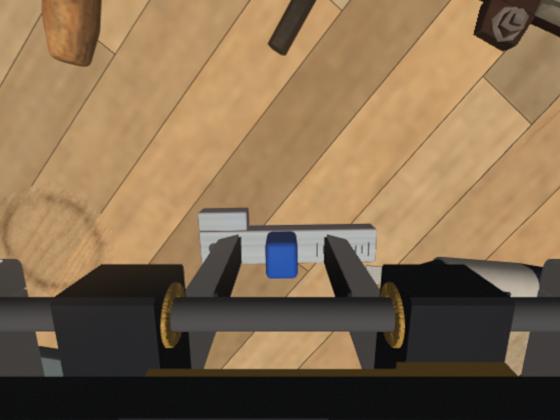

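>>> arm_command --deltas '[{"translation": [0.06, 0, 0], "turn": [0.1, 0, 0]}, {"translation": [0.06, 0, 0], "turn": [0.1, 0, 0]}, {"translation": [0.06, 0, 0], "turn": [0.1, 0, 0]}, {"translation": [0.06, 0, 0], "turn": [0.1, 0, 0]}, {"translation": [0.06, 0, 0], "turn": [0.1, 0, 0]}, {"translation": [0.06, 0, 0], "turn": [0.1, 0, 0]}, {"translation": [0.06, 0, 0], "turn": [0.1, 0, 0]}]' --gripper 0 --force 40

```text
time_s: 35.5
ee_pos: [0.393, -0.3641, 0.0364]
eef_rot: [3.045, 1.569, -1.519]
force: [-0.2, 0.4, 3.6]
grip_width: 0.0175
```

```bash
sed -i 's/^F=.*/F=np.array([.5404,-.1274]); FA=5.6/' pk.py; python3 - <<'E'
from pk import *
o,M=st(); p=pocket('blue'); print(p); plan([*p,.15],-85); plan([*p,.15],5.6)
E
```

```text
t 35.5 p [ 0.393  -0.3641  0.0364] jaw -171.48 xax [ 0.    -0.002 -1.   ] q [-0.82  0.5   1.72 -0.    0.91  2.18] F [-0.2  0.4  3.6] g 0.0175
[ 0.53476018 -0.11087147]
plan [ 0.5348 -0.1109  0.15  ] -85 trans [-4.56, -7.11, 9.17] turn [-17.3, -0.01, -0.01]
plan [ 0.5348 -0.1109  0.15  ] 5.6 trans [-4.56, -7.11, 9.17] turn [-35.42, 0.0, -0.03]
```

>>> arm_command --deltas '[{"translation": [-1, 0, 0], "turn": [0, 0, 0]}, {"translation": [-2.5, 0, 0], "turn": [0, 0, 0]}, {"translation": [-4.5, 0, 0], "turn": [-1.2, 0, 0]}, {"translation": [-4.5, -0.8, 1], "turn": [-2.6, 0, 0]}, {"translation": [-4.5, -1.6, 2], "turn": [-4, 0, 0]}, {"translation": [-4.5, -2.4, 3], "turn": [-5.4, 0, 0]}, {"translation": [-4.5, -3.2, 4.1], "turn": [-6.8, 0, 0]}, {"translation": [-4.5, -4, 5.1], "turn": [-8.2, 0, 0]}, {"translation": [-4.5, -4.8, 6.2], "turn": [-9.6, 0, 0]}, {"translation": [-4.5, -5.6, 7.2], "turn": [-11, 0, 0]}, {"translation": [-4.5, -6.4, 8.2], "turn": [-12.4, 0, 0]}, {"translation": [-4.5, -7.1, 9.15], "turn": [-13.8, 0, 0]}]'

```text
time_s: 36.5
ee_pos: [0.5352, -0.1096, 0.1482]
eef_rot: [1.463, 1.57, -1.89]
force: [0.1, -0.8, -1.3]
grip_width: 0.0177
```

>>> arm_command --deltas '[{"translation": [0, 0, 0], "turn": [-1.4, 0, 0]}, {"translation": [0, 0, 0], "turn": [-2.8, 0, 0]}, {"translation": [0, 0, 0], "turn": [-4.2, 0, 0]}, {"translation": [0, 0, 0], "turn": [-5.6, 0, 0]}, {"translation": [0, 0, 0], "turn": [-7, 0, 0]}, {"translation": [0, 0, 0], "turn": [-8.4, 0, 0]}, {"translation": [0, 0, 0], "turn": [-9.8, 0, 0]}, {"translation": [0, 0, 0], "turn": [-11.2, 0, 0]}, {"translation": [0, 0, 0], "turn": [-12.6, 0, 0]}, {"translation": [0, 0, 0], "turn": [-14, 0, 0]}, {"translation": [0, 0, 0], "turn": [-15.4, 0, 0]}, {"translation": [0, 0, 0], "turn": [-16.8, 0, 0]}]'

```text
time_s: 37.5
ee_pos: [0.5345, -0.1113, 0.1481]
eef_rot: [-0.178, 1.569, -2.065]
force: [-0.7, 0.4, -1.4]
grip_width: 0.0177
```

```bash
python3 - <<'E'
from pk import *
o,M=st(); p=pocket('blue'); plan([*p,.118],5.6)
E
```

```text
t 37.5 p [ 0.5345 -0.1113  0.1481] jaw -18.14 xax [-0.001 -0.001 -1.   ] q [-0.27  0.37  1.62 -0.    1.16  0.05] F [-0.7  0.4 -1.4] g 0.0177
plan [ 0.5348 -0.1109  0.118 ] 5.6 trans [1.2, 0.0, -0.02] turn [-4.75, 0.01, 0.01]
```

>>> arm_command --deltas '[{"translation": [0, 0, 0], "turn": [-1.4, 0, 0]}, {"translation": [0, 0, 0], "turn": [-2.8, 0, 0]}, {"translation": [0.3, 0, 0], "turn": [-4, 0, 0]}, {"translation": [0.8, 0, 0], "turn": [-4.75, 0, 0]}, {"translation": [1.2, 0, 0], "turn": [-4.75, 0, 0]}, {"translation": [1.2, 0, 0], "turn": [-4.75, 0, 0]}, {"translation": [1.2, 0, 0], "turn": [-4.75, 0, 0]}]'

```text
time_s: 38.08
ee_pos: [0.5344, -0.1114, 0.1179]
eef_rot: [-1.046, 1.569, -2.527]
force: [0.0, -0.5, -0.0]
grip_width: 0.0176
```

```bash
python3 - <<'E'
from pk import *; from foamfit import foamfit
o,M=st(); c=cal('wrist'); im=snap('wrist','z.png')[:,:,::-1].copy(); print(foamfit(im,c,5.6,(.5405,-.1275)))
cv2.imwrite('pics/z2.png',cv2.resize(im[165:275,185:395],None,fx=3.8,fy=3.8,interpolation=cv2.INTER_CUBIC))
E
```

```text
t 38.08 p [ 0.5344 -0.1114  0.1179] jaw 5.12 xax [-0.001 -0.001 -1.   ] q [-0.27  0.4   1.65 -0.    1.09 -0.36] F [ 0.  -0.5 -0. ] g 0.0176
(array([ 0.54057004, -0.12775652,  5.67735811]), 67, np.float64(0.8224507837049366))
```

View pics/z.png

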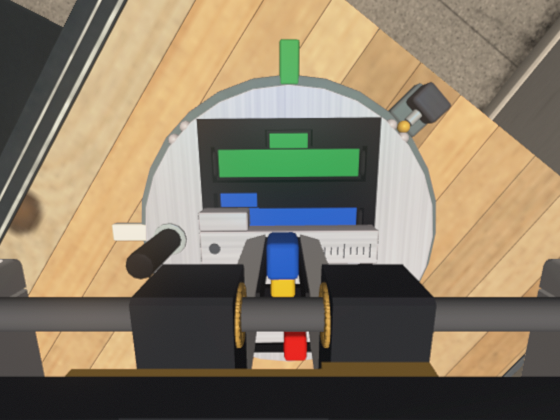

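View pics/z2.png

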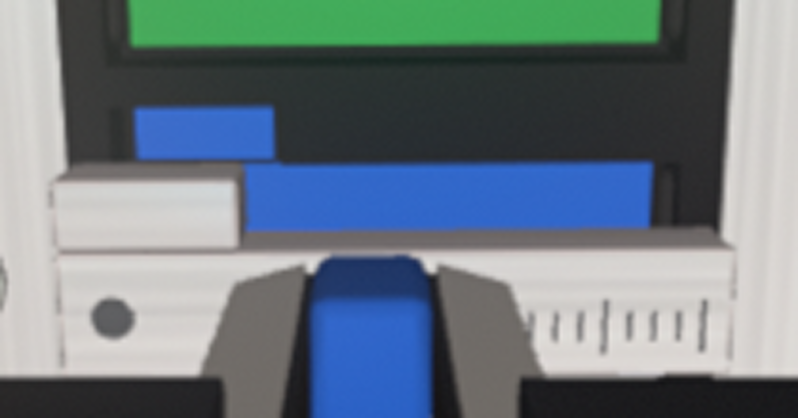

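```bash
python3 - <<'E'
from pk import *
c=cal('wrist'); a=np.radians(FA); ux=np.array([np.cos(a),np.sin(a)]);uy=np.array([-ux[1],ux[0]])
def m(nm,u,v,z):
    p=ray('wrist',(185+u/3.8,165+v/3.8),z,c)[:2]-F; print(nm,'foam x %.1f y %.1f'%(p@ux*1000,p@uy*1000))
for nm,u,v in [('footL',56,181),('footR',238,181),('barTL',250,251),('barTR',730,246),('L',60,330),('R',733,330)]: m(nm,u,v,.0955)
for nm,u,v in [('floorL',135,130),('floorR',653,200),('ft',200,106),('bt',450,161)]: m(nm,u,v,.032)
E
```

```text
footL foam x -54.4 y 37.8
footR foam x -25.4 y 37.6
barTL foam x -23.9 y 25.9
barTR foam x 53.6 y 26.2
L foam x -55.5 y 12.7
R foam x 55.0 y 11.8
floorL foam x -54.2 y 33.7
floorR foam x 56.4 y 17.5
ft foam x -40.2 y 38.7
bt foam x 12.6 y 26.4
```

>>> arm_command --deltas '[{"translation": [0.2, 0, -0.08], "turn": [-0.1, 0, 0]}, {"translation": [0.6, 0, -0.08], "turn": [-0.1, 0, 0]}, {"translation": [1, 0, -0.08], "turn": [-0.1, 0, 0]}, {"translation": [1.3, 0, -0.08], "turn": [-0.1, 0, 0]}, {"translation": [1.5, 0, -0.08], "turn": [-0.1, 0, 0]}, {"translation": [1.65, 0, -0.08], "turn": [-0.1, 0, 0]}, {"translation": [1.65, 0, -0.08], "turn": [-0.1, 0, 0]}]'

```text
time_s: 38.72
ee_pos: [0.5344, -0.1095, 0.0764]
eef_rot: [-0.617, 1.57, -2.087]
force: [-0.3, 0.2, -1.2]
grip_width: 0.0179
```

```bash
python3 - <<'E'
from pk import *
st()
E
```

```text
t 38.72 p [ 0.5344 -0.1095  0.0764] jaw 5.76 xax [-0.001 -0.001 -1.   ] q [-0.27  0.46  1.68 -0.    1.01 -0.37] F [-0.3  0.2 -1.2] g 0.0179
```

Free entry again. I'll press it in.

>>> arm_command --deltas '[{"translation": [0.1, 0, 0], "turn": [0, 0, 0]}, {"translation": [0.2, 0, 0], "turn": [0, 0, 0]}, {"translation": [0.3, 0, 0], "turn": [0, 0, 0]}, {"translation": [0.36, 0, 0], "turn": [0, 0, 0]}, {"translation": [0.36, 0, 0], "turn": [0, 0, 0]}]'

```text
time_s: 39.13
ee_pos: [0.5346, -0.1096, 0.0685]
eef_rot: [0.134, 1.569, -1.336]
force: [-0.3, -1.0, 4.6]
grip_width: 0.0174
```

```bash
python3 - <<'E'
from pk import *
st()
E
```

```text
t 39.13 p [ 0.5346 -0.1096  0.0685] jaw 5.76 xax [ 0.    -0.001 -1.   ] q [-0.27  0.47  1.68 -0.    0.99 -0.37] F [-0.3 -1.   4.6] g 0.0174
```

>>> arm_command --deltas '[{"translation": [0.04, 0, 0], "turn": [0, 0, 0]}, {"translation": [0.07, 0, 0], "turn": [0, 0, 0]}, {"translation": [0.07, 0, 0], "turn": [0, 0, 0]}]'

```text
time_s: 39.38
ee_pos: [0.5347, -0.1096, 0.0684]
eef_rot: [0.384, 1.569, -1.087]
force: [-10.7, 2.7, 26.0]
grip_width: 0.0178
```

>>> arm_command --deltas '[{"translation": [-0.06, 0, 0], "turn": [0, 0, 0]}, {"translation": [-0.06, 0, 0], "turn": [0, 0, 0]}, {"translation": [-0.06, 0, 0], "turn": [0, 0, 0]}, {"translation": [-0.06, 0, 0], "turn": [0, 0, 0]}, {"translation": [-1.5, 0, 0], "turn": [0, 0, 0]}, {"translation": [-3, 0, 0], "turn": [0, 0, 0]}, {"translation": [-5, 0, 0], "turn": [0, 0, 0]}, {"translation": [-5, 0, 0], "turn": [0, 0, 0]}]' --gripper 34

```text
time_s: 40.05
ee_pos: [0.5362, -0.1098, 0.1976]
eef_rot: [1.057, 1.562, -0.413]
force: [0.8, 0.2, 0.7]
grip_width: 0.0342
```

```bash
python3 - <<'E'
from pk import *; from foamfit import foamfit
o,M=st(); c=cal('wrist'); im=snap('wrist','A.png')[:,:,::-1].copy(); print(foamfit(im,c,5.6,(.5405,-.1275)))
plan([.552,-.20,.20],5.6)
E
```

```text
t 40.05 p [ 0.5362 -0.1098  0.1976] jaw 5.77 xax [ 0.008 -0.003 -1.   ] q [-0.27  0.31  1.57 -0.    1.25 -0.37] F [0.8 0.2 0.7] g 0.0342
(array([ 0.54029153, -0.12770478,  5.28512003]), 89, np.float64(0.1393395292394882))
plan [ 0.552 -0.2    0.2  ] 5.6 trans [-0.13, 0.27, 3.66] turn [0.03, 0.05, -0.08]
```

View pics/A.png

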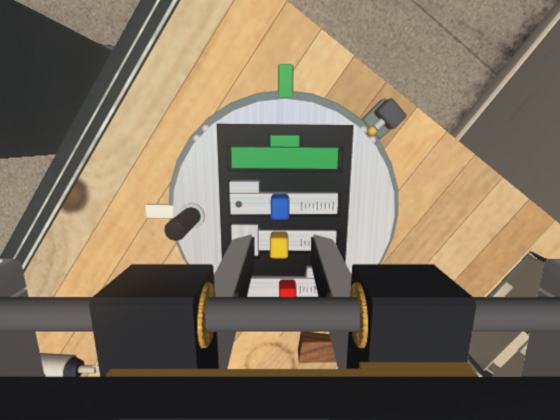

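>>> arm_command --deltas '[{"translation": [-0.6, 0.4, 1.5], "turn": [0, 0.1, 0]}, {"translation": [-0.6, 0.4, 3], "turn": [0, 0.1, 0]}, {"translation": [-0.6, 0.4, 4], "turn": [0, 0.1, 0]}, {"translation": [-0.6, 0.4, 4], "turn": [0, 0.1, 0]}, {"translation": [-0.6, 0.4, 4], "turn": [0, 0.1, 0]}]'

```text
time_s: 40.52
ee_pos: [0.554, -0.2085, 0.2046]
eef_rot: [-2.876, 1.562, 1.935]
force: [-1.1, 0.2, 0.5]
grip_width: 0.0341
```

```bash
python3 - <<'E'
from gfit import *; import pk; from foamfit import foamfit
o,M=st(); c=cal('wrist'); im=snap('wrist','B.png')[:,:,::-1].copy(); x,n,e=foamfit(im,c,5.3,(.5403,-.1276)); print(x,n,e)
pk.F=x[:2]; pk.FA=x[2]; a=np.radians(x[2]); ux=np.array([np.cos(a),np.sin(a)]);uy=np.array([-ux[1],ux[0]])
for nme in pk.ROW:
    for d in models.mark_of('grip_'+nme,'wrist')[:1]:
        p=ray('wrist',d['at'],.058,c)[:2]-pk.pocket(nme); print(nme,round(float(d['score']),2),'dx dy mm',np.round([p@ux*1000,p@uy*1000],1))
cv2.imwrite('pics/B2.png',cv2.resize(im[60:270,180:400],None,fx=2.8,fy=2.8,interpolation=cv2.INTER_CUBIC))
snap('side','B3.png')
im=cv2.imread('pics/B3.png'); cv2.imwrite('pics/B4.png',cv2.resize(im[130:220,220:350],None,fx=6,fy=6,interpolation=cv2.INTER_CUBIC))
E
```

```text
t 40.52 p [ 0.554  -0.2085  0.2046] jaw 5.66 xax [-0.003  0.008 -1.   ] q [-0.42  0.41  1.42  0.01  1.32 -0.53] F [-1.1  0.2  0.5] g 0.0341
[ 0.54028056 -0.12729629  5.29438315] 116 0.25963717429563055
red 0.79 dx dy mm [-0.7 -1.3]
yellow 0.71 dx dy mm [ 2.  -0.2]
blue 0.85 dx dy mm [-0.5  3.1]
```

View pics/B2.png

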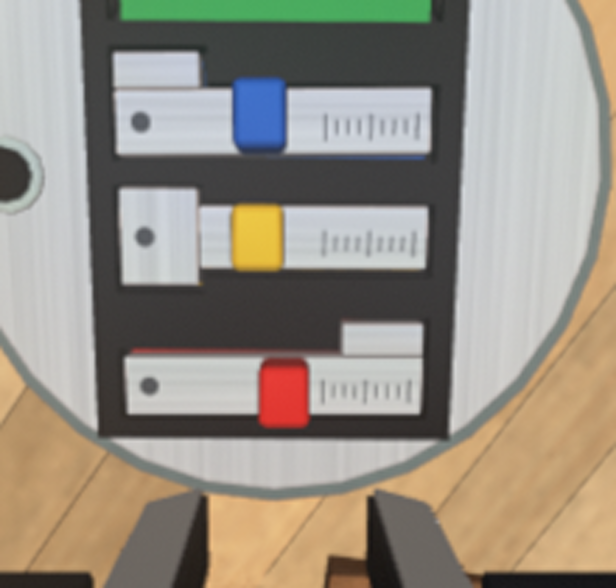

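View pics/B4.png

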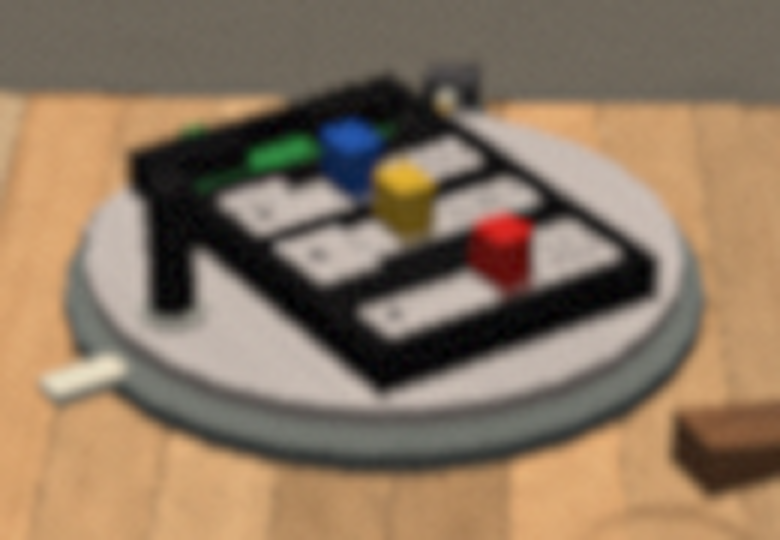

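All three plates look flush. The red (285,393 in the crop), yellow (258,238) and blue (260,115) blocks stand in their own pockets. Now I'll turn the table to the green tab, with the jaws tangential to the post.

```bash
python3 - <<'E'
from h import *
plan([.441,-.1367,.14],95.3)
E
```

```text
plan [ 0.441  -0.1367  0.14  ] 95.3 trans [2.68, -4.23, -3.23] turn [-17.89, -0.07, -0.06]
```

>>> arm_command --deltas '[{"translation": [0, -0.5, -0.4], "turn": [-1.4, 0, 0]}, {"translation": [0, -1, -0.8], "turn": [-2.8, 0, 0]}, {"translation": [0, -1.5, -1.2], "turn": [-4.2, 0, 0]}, {"translation": [0, -2, -1.5], "turn": [-5.6, 0, 0]}, {"translation": [0, -2.5, -1.9], "turn": [-7, 0, 0]}, {"translation": [0, -3, -2.3], "turn": [-8.4, 0, 0]}, {"translation": [0, -3.5, -2.7], "turn": [-9.8, 0, 0]}, {"translation": [0.5, -4, -3], "turn": [-11.2, 0, 0]}, {"translation": [1.2, -4.2, -3.2], "turn": [-12.6, 0, 0]}, {"translation": [1.9, -4.2, -3.2], "turn": [-14, 0, 0]}, {"translation": [2.4, -4.2, -3.2], "turn": [-15.4, 0, 0]}, {"translation": [2.6, -4.2, -3.2], "turn": [-16.8, 0, 0]}]' --gripper 50

```text
time_s: 41.77
ee_pos: [0.4412, -0.1373, 0.1406]
eef_rot: [1.876, 1.562, 1.879]
force: [-0.4, 0.1, 0.3]
grip_width: 0.0502
```

```bash
python3 - <<'E'
from h import *
st();c=cal('wrist'); im=snap('wrist','D.png')
for d in models.mark_of('handle','wrist')[:1]: print(d['score'],d['at'],ray('wrist',d['at'],.066,c))
plan([.441,-.1367,.07],95.3)
E
```

```text
t 41.77 p [ 0.4412 -0.1373  0.1406] jaw 90.17 xax [-0.003  0.008 -1.   ] q [-0.38  0.2   1.85  0.01  1.09 -1.96] F [-0.4  0.1  0.3] g 0.0502
0.71 [286.7, 224.1] [ 0.44036626 -0.13391811  0.066     ]
plan [ 0.441  -0.1367  0.07  ] 95.3 trans [2.86, 0.01, -0.01] turn [-1.07, -0.02, -0.09]
```

View pics/D.png

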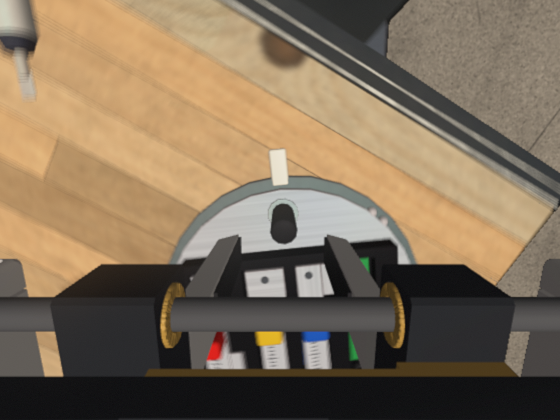

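>>> arm_command --deltas '[{"translation": [1.4, 0, 0], "turn": [-1, 0, -0.1]}, {"translation": [2.8, 0, 0], "turn": [-1, 0, -0.1]}, {"translation": [2.85, 0, 0], "turn": [-1, 0, -0.1]}, {"translation": [2.85, 0, 0], "turn": [-1, 0, -0.1]}]'

```text
time_s: 42.2
ee_pos: [0.4414, -0.1373, 0.0708]
eef_rot: [-3.098, 1.568, -3.018]
force: [0.6, -0.2, 0.7]
grip_width: 0.0503
```

>>> arm_command --deltas '[{"translation": [0, 0, 0], "turn": [0, 0, 0]}, {"translation": [0, 0, 0], "turn": [0, 0, 0]}, {"translation": [0, 0, 0], "turn": [0, 0, 0]}, {"translation": [0, 0, 0], "turn": [0, 0, 0]}, {"translation": [0, 0, 0], "turn": [0, 0, 0]}, {"translation": [0, 0, 0], "turn": [0, 0, 0]}]' --gripper 0 --force 20

```text
time_s: 42.7
ee_pos: [0.4421, -0.1379, 0.0716]
eef_rot: [-1.456, 1.569, -1.373]
force: [-2.5, 0.8, 8.2]
grip_width: 0.0195
```

```bash
cat > arc.py <<'E'
from h import *
import sys
C=np.array([.5404,-.1275])
o,M=st(); p=o['ee_pos']; v=p[:2]-C; a=np.degrees(np.arctan2(v[1],v[0]))%360; print('ang',a,'r',np.linalg.norm(v))
tgt=float(sys.argv[1]); n=int(sys.argv[2]); r=.1
j0=np.degrees(np.arctan2(M[1,1],M[0,1]))
for b in np.linspace(a,tgt,n+1)[1:]:
    q=np.array([*(C+r*np.array([np.cos(np.radians(b)),np.sin(np.radians(b))])),p[2]]); t=M.T@(q-p)/.025
    print(round(b,1),np.round(t,2).tolist(),'turn',round(-(b-a)/5,2))
E
python3 arc.py 94.9 24
```

```text
t 42.7 p [ 0.4421 -0.1379  0.0716] jaw 94.75 xax [ 0.    -0.002 -1.   ] q [-0.38  0.31  1.91 -0.    0.92 -2.03] F [-2.5  0.8  8.2] g 0.0195
ang 186.03298731196065 r 0.09882802617843571
182.2 [-0.0, 0.26, -0.04] turn 0.76
178.4 [-0.0, 0.53, -0.02] turn 1.52
174.6 [-0.0, 0.79, 0.01] turn 2.28
170.8 [-0.0, 1.05, 0.07] turn 3.04
167.0 [-0.0, 1.3, 0.14] turn 3.8
163.2 [-0.0, 1.55, 0.23] turn 4.56
159.5 [-0.0, 1.8, 0.34] turn 5.32
155.7 [-0.0, 2.03, 0.46] turn 6.08
151.9 [-0.0, 2.26, 0.59] turn 6.83
148.1 [-0.0, 2.48, 0.74] turn 7.59
144.3 [-0.0, 2.69, 0.91] turn 8.35
140.5 [-0.0, 2.88, 1.09] turn 9.11
136.7 [-0.01, 3.06, 1.28] turn 9.87
132.9 [-0.01, 3.24, 1.48] turn 10.63
129.1 [-0.01, 3.39, 1.7] turn 11.39
125.3 [-0.01, 3.53, 1.92] turn 12.15
121.5 [-0.01, 3.66, 2.15] turn 12.91
117.7 [-0.01, 3.77, 2.39] turn 13.67
113.9 [-0.01, 3.87, 2.64] turn 14.43
110.1 [-0.01, 3.95, 2.89] turn 15.19
106.3 [-0.01, 4.01, 3.15] turn 15.95
102.5 [-0.01, 4.05, 3.41] turn 16.71
98.7 [-0.01, 4.08, 3.68] turn 17.47
94.9 [-0.01, 4.09, 3.94] turn 18.23
```

>>> arm_command --deltas '[{"translation": [0, 0.26, -0.02], "turn": [0.76, 0, 0]}, {"translation": [0, 0.53, -0.01], "turn": [1.52, 0, 0]}, {"translation": [0, 0.79, 0.02], "turn": [2.28, 0, 0]}, {"translation": [0, 1.05, 0.07], "turn": [3.04, 0, 0]}, {"translation": [0, 1.3, 0.14], "turn": [3.8, 0, 0]}, {"translation": [0, 1.55, 0.23], "turn": [4.56, 0, 0]}, {"translation": [0, 1.8, 0.34], "turn": [5.32, 0, 0]}, {"translation": [0, 2.03, 0.46], "turn": [6.08, 0, 0]}, {"translation": [0, 2.26, 0.59], "turn": [6.83, 0, 0]}, {"translation": [0, 2.48, 0.74], "turn": [7.6, 0, 0]}, {"translation": [0, 2.69, 0.91], "turn": [8.35, 0, 0]}, {"translation": [0, 2.88, 1.09], "turn": [9.1, 0, 0]}]'

```text
time_s: 43.7
ee_pos: [0.4641, -0.0639, 0.0716]
eef_rot: [-0.169, 1.568, -0.883]
force: [2.3, -3.1, 3.8]
grip_width: 0.0194
```

```bash
python3 arc.py 94.9 12
```

```text
t 43.7 p [ 0.4641 -0.0639  0.0716] jaw 49.07 xax [ 0.002 -0.002 -1.   ] q [-0.21  0.32  1.9  -0.    0.93 -1.07] F [ 2.3 -3.1  3.8] g 0.0194
ang 140.1832201203758 r 0.0993892478091238
136.4 [-0.0, 0.26, -0.02] turn 0.75
132.6 [-0.0, 0.53, -0.0] turn 1.51
128.9 [-0.0, 0.79, 0.04] turn 2.26
125.1 [-0.0, 1.04, 0.09] turn 3.02
121.3 [-0.0, 1.3, 0.17] turn 3.77
117.5 [-0.0, 1.55, 0.25] turn 4.53
113.8 [0.0, 1.79, 0.36] turn 5.28
110.0 [0.0, 2.02, 0.48] turn 6.04
106.2 [0.0, 2.25, 0.61] turn 6.79
102.4 [0.0, 2.46, 0.76] turn 7.55
98.7 [0.0, 2.67, 0.93] turn 8.3
94.9 [0.0, 2.86, 1.11] turn 9.06
```

>>> arm_command --deltas '[{"translation": [0, 0.26, -0.01], "turn": [0.75, 0, 0]}, {"translation": [0, 0.53, 0], "turn": [1.5, 0, 0]}, {"translation": [0, 0.79, 0.04], "turn": [2.26, 0, 0]}, {"translation": [0, 1.04, 0.09], "turn": [3.02, 0, 0]}, {"translation": [0, 1.3, 0.17], "turn": [3.77, 0, 0]}, {"translation": [0, 1.55, 0.25], "turn": [4.53, 0, 0]}, {"translation": [0, 1.79, 0.36], "turn": [5.28, 0, 0]}, {"translation": [0, 2.02, 0.48], "turn": [6.04, 0, 0]}, {"translation": [0, 2.25, 0.61], "turn": [6.79, 0, 0]}, {"translation": [0, 2.46, 0.76], "turn": [7.55, 0, 0]}, {"translation": [0, 2.67, 0.93], "turn": [8.3, 0, 0]}, {"translation": [0, 2.86, 1.11], "turn": [9.06, 0, 0]}]'

```text
time_s: 44.7
ee_pos: [0.5316, -0.028, 0.0716]
eef_rot: [0.379, 1.568, -1.126]
force: [-0.5, -3.8, 7.4]
grip_width: 0.0198
```

>>> arm_command --deltas '[{"translation": [0, 0, 0], "turn": [0, 0, 0]}, {"translation": [0, 0, 0], "turn": [0, 0, 0]}, {"translation": [0, 0, 0], "turn": [0, 0, 0]}]'

```text
time_s: 44.95
ee_pos: [0.5314, -0.0281, 0.0716]
eef_rot: [0.549, 1.568, -0.951]
force: [-0.3, -3.3, 6.2]
grip_width: 0.0195
```

```bash
python3 arc.py 94.9 2
```

```text
t 44.95 p [ 0.5314 -0.0281  0.0716] jaw 4.02 xax [ 0.001 -0.002 -1.   ] q [-0.12  0.44  1.72 -0.    0.98 -0.19] F [-0.3 -3.3  6.2] g 0.0195
ang 95.19950884988872 r 0.09985147133604345
95.0 [0.0, 0.01, -0.01] turn 0.03
94.9 [0.0, 0.02, -0.01] turn 0.06
```

>>> arm_command --deltas '[{"translation": [0, 0, 0], "turn": [0, 0, 0]}, {"translation": [0, 0, 0], "turn": [0, 0, 0]}, {"translation": [0, 0, 0], "turn": [0, 0, 0]}, {"translation": [0, 0, 0], "turn": [0, 0, 0]}, {"translation": [0, 0, 0], "turn": [0, 0, 0]}, {"translation": [-2, 0, 0], "turn": [0, 0, 0]}, {"translation": [-4, 0, 0], "turn": [0, 0, 0]}, {"translation": [-6, 0, 0], "turn": [0, 0, 0]}, {"translation": [-7, 0, 0], "turn": [0, 0, 0]}]' --gripper 50

```text
time_s: 45.7
ee_pos: [0.5303, -0.0273, 0.2393]
eef_rot: [-0.764, 1.569, -2.265]
force: [0.6, 0.0, -0.2]
grip_width: 0.05
```

```bash
python3 - <<'E'
from h import *
st(); plan([.58,-.22,.26],4)
E
```

```text
t 45.7 p [ 0.5303 -0.0273  0.2393] jaw 3.97 xax [-0.001 -0.001 -1.   ] q [-0.12  0.25  1.55 -0.    1.34 -0.19] F [ 0.6  0.  -0.2] g 0.05
plan [ 0.58 -0.22  0.26] 4 trans [-0.82, 1.45, 7.83] turn [-0.01, 0.01, 0.01]
```

>>> arm_command --deltas '[{"translation": [-0.8, 1, 7.8], "turn": [0, 0, 0]}, {"translation": [-0.8, 1, 7.8], "turn": [0, 0, 0]}, {"translation": [-0.8, 1, 7.8], "turn": [0, 0, 0]}, {"translation": [-0.8, 1, 7.8], "turn": [0, 0, 0]}, {"translation": [-0.8, 1, 7.8], "turn": [0, 0, 0]}, {"translation": [-0.8, 1, 7.8], "turn": [0, 0, 0]}, {"translation": [-0.8, 1, 7.8], "turn": [0, 0, 0]}, {"translation": [-0.8, 1, 7.8], "turn": [0, 0, 0]}]'

```text
time_s: 46.37
ee_pos: [0.569, -0.2197, 0.2571]
eef_rot: [-1.112, 1.569, -2.614]
force: [0.3, -0.5, -0.6]
grip_width: 0.0499
```

```bash
python3 - <<'E'
from gfit import *; import pk; from foamfit import foamfit
o,M=st(); c=cal('wrist'); im=snap('wrist','E.png')[:,:,::-1].copy(); x,n,e=foamfit(im,c,-85,(.5403,-.1276)); print(x,n,e)
pk.F=x[:2]; pk.FA=x[2]; a=np.radians(x[2]); ux=np.array([np.cos(a),np.sin(a)]);uy=np.array([-ux[1],ux[0]])
for nme in pk.ROW:
    for d in models.mark_of('grip_'+nme,'wrist')[:1]:
        p=ray('wrist',d['at'],.058,c)[:2]-pk.pocket(nme); print(nme,round(float(d['score']),2),'dx dy mm',np.round([p@ux*1000,p@uy*1000],1))
cv2.imwrite('pics/E2.png',cv2.resize(im[20:270,170:420],None,fx=2.4,fy=2.4,interpolation=cv2.INTER_CUBIC))
im=snap('side','E3.png'); snap('scene','E5.png'); cv2.imwrite('pics/E4.png',cv2.resize(im[130:220,220:350,::-1],None,fx=6,fy=6,interpolation=cv2.INTER_CUBIC))
for n in ['rivet_tin','trim_tool','marker_1']:
  z={'marker_1':.008,'rivet_tin':.013,'trim_tool':.015}[n]
  for cam in ['scene','side']:
    for d in models.mark_of(n,cam)[:1]: print(n,cam,ray(cam,d['at'],z)[:2])
E
```

```text
t 46.37 p [ 0.569  -0.2197  0.2571] jaw 3.97 xax [-0.001 -0.001 -1.   ] q [-0.43  0.42  1.29 -0.    1.44 -0.5 ] F [ 0.3 -0.5 -0.6] g 0.0499
[  0.5402769   -0.12738913 -84.50889383] 136 0.34215145683770987
red 0.6 dx dy mm [1.2 0.9]
yellow 0.73 dx dy mm [0.  0.6]
blue 0.67 dx dy mm [-0.7  1.1]
rivet_tin scene [ 0.62254582 -0.44266892]
rivet_tin side [ 0.62810204 -0.44665813]
trim_tool scene [ 0.62332037 -0.29699206]
trim_tool side [ 0.26730551 -0.36771059]
marker_1 scene [ 0.38963827 -0.53329394]
marker_1 side [ 0.38661239 -0.54060351]
```

View pics/E2.png

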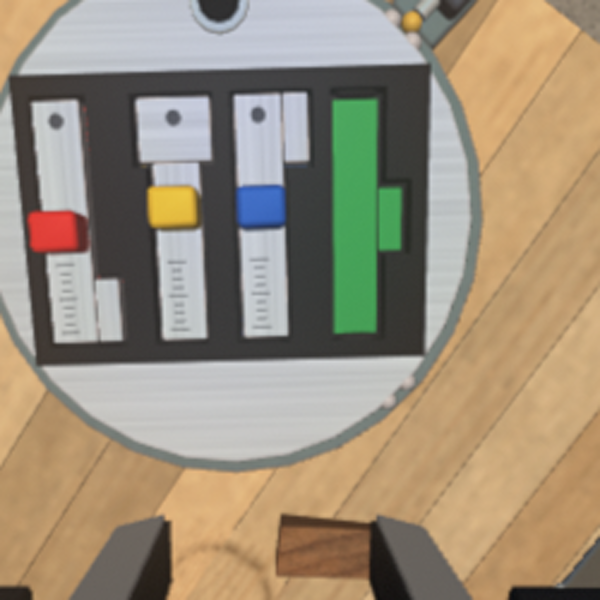

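View pics/E4.png

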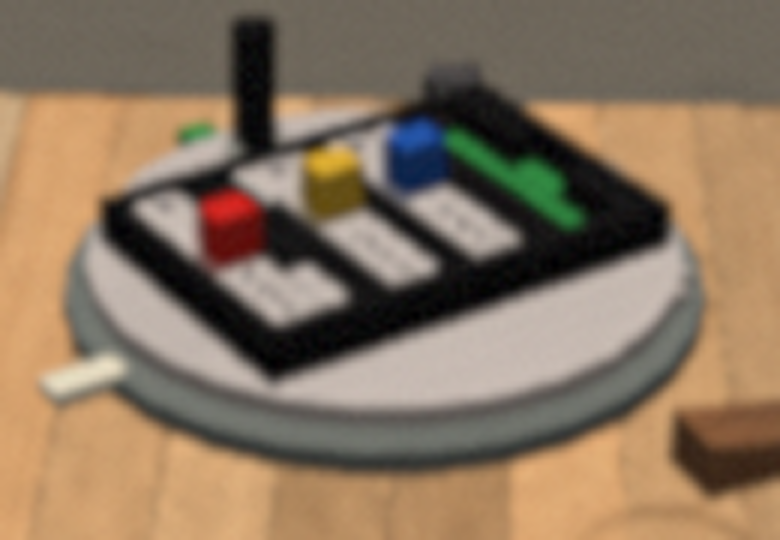

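View pics/E5.png

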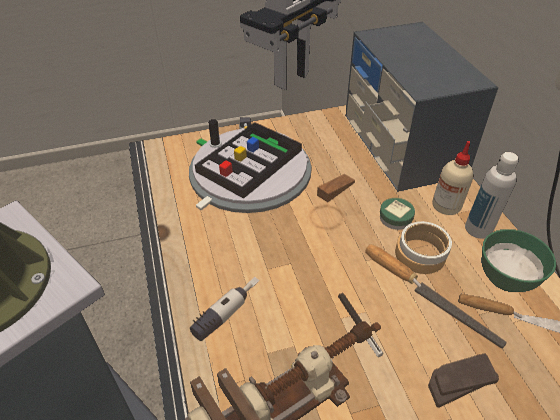

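```bash
python3 - <<'E'
from h import *
st(); print(ctrl.hand_in())
E
```

```text
t 46.97 p [ 0.5692 -0.2202  0.2576] jaw 3.97 xax [-0.001 -0.001 -1.   ] q [-0.43  0.42  1.29 -0.    1.44 -0.5 ] F [-0.3 -0.6 -0.2] g 0.0498
the job is handed in; nothing more can be done
None
```

I handed the job in at 47 s. All three gauges on the bench (red, yellow and blue) are pressed into their own pockets, and the table rests at the green tab. There was no green gauge in any picture, so its pocket is empty. The hand-in reported no verdict.

- **Wedge:** it lies on the bench about 0.19 m from the table axis.
- **Table at the white tab:** I set it within about 0.02 rad of the index. It slipped about 4° past while I backed off after pressing yellow, probably because the fingers opened while still pressing on the block. I turned it back by the handle, and it stayed within about 0.015 rad by my fit while red and blue went in.
- **Seating:** all three bottomed out with the plates flush at 46 mm, read from the arm's height and the sharp rise in force. I pressed only yellow a second time from above; I did not measure any plate height separately after release.
- **Table at the green tab:** the last picture puts the foam heading about 0.01 rad from the hand-over index, with the ball between its rollers. The grip blocks measure within about 1.5 mm of their pocket points. An earlier picture at the white tab read about 3 mm for blue and 2 mm for yellow, which is within the rules.
- **Bystanders:** the tin, trimmer and marker stand where they started. One network reading put the trimmer at the wedge's spot, but the picture and the other camera show it has not moved.

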